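# Ready the tealight dispenser and set out the first light

## Task

Get the tealight dispenser on the puja table ready: first slide the wooden front panel from its rack fully down into the grooves at the dispenser's front, and then load all the tealights into the shaft from the top, so that all of them stand in it together. Then work the pusher its full stroke forward to dispense the lowest tealight, return the pusher fully home, and set the dispensed tealight upright in the dish of the diya stand, leaving the panel home, the other tealights in the dispenser and the other things on the table undisturbed.

Things in the scene. Friction and masses are not known exactly. Their poses are not given: they have to be found in the camera images.
- dispenser: wooden tealight dispenser, fixed: a tower (x -42..36, y -39..39, 123 high) on a base board (x -125..122, y -38.5..38.5, 6 thick). All offsets here and below in mm. Origin at the table, on the axis of the tower's shaft; x points to its back, y to the side where the pusher's post stands, z up. The tower's front (-x) is open until the panel stands in it; below the panel it stays open as the exit (48 wide, 28 high)
- shaft_mouth (a point): on the shaft's axis, level with the tower's top (z 123). Shaft 48 by 48 inside, open at the top; upright walls end at z 112, flares above widen it by 6 on each side at the sides and back; floor at z 6. Holds five tealights. Solid walls 9.5 thick
- panel_home (a point): where the panel's centre lies when fully home (z 94), its faces looking along the dispenser's x, its top then at z 154. Two upright grooves face each other here: 10.5 wide in x, 67 between their ends in y, open at the top, with stops at z 34 on which the panel comes to rest; lead-ins widen them by 3 to 4 between z 112 and 123
- exit_ledge (a point): the open ledge in front of the exit: the place on the base board's top (z 6) where the underside of a dispensed tealight comes to stand, 86 in front (-x) of the shaft axis, give or take 4
- panel_center (a point): the front panel: flat pale wooden slab, 8 thick (its x), 64 wide (its y), 120 high (its z, up), 70 g, alike both ways round; the point is its centre. At the start it stands upright in the rack's slot
- rack: fixed wooden rack block in which the panel stands at the start: 44 (x) by 100 (y) by 36 high, origin under its centre; slot 10 wide (x), 67 long (y), its floor 6 above the table, so the panel's top is at 126
- pusher (a joint): the dispenser's steel pusher, m: 0 = home (back, clear of the shaft), 0.09 = fully forward (to the dispenser's -x). Stays where left; about 2 N of friction. A flat bar 18 high, sliding on the base board, that pushes the lowest tealight out through the exit while the others rest on it; back home, they drop to the floor. It starts 15 to 50 mm forward, blocking the shaft's foot
- pusher_post (a point): a point on the axis of the pusher's upright round grip post beside the tower: diameter 14, top 76 above the table, the point 58 above it. It moves with the pusher: home it lies at x 70, y 95 of the dispenser, fully forward at x -20, y 95. A flat arm (8 to 15 above the table) joins it to the bar
- stand: polished steel diya stand, fixed: round foot, stem and a shallow dish; x points from the dish's axis to a thin upright post 90 away (118 high) that carries the snuffer lever, parked outward to x 142
- stand_dish (a point): centre of the diya stand's dish floor, 40 above the table; the dish is 58 across inside, with a rim 4 high and 4 thick
- tealight0_center (a point): a tealight: round aluminium cup with white wax, diameter 44, height 22, 30 g, standing upright on the table at the start; the point is its centre (11 above its underside), z up its axis. All tealights are alike; absent ones read None
- tealight1_center (a point): a tealight: round aluminium cup with white wax, diameter 44, height 22, 30 g, standing upright on the table at the start; the point is its centre (11 above its underside), z up its axis. All tealights are alike; absent ones read None
- tealight2_center (a point): a tealight: round aluminium cup with white wax, diameter 44, height 22, 30 g, standing upright on the table at the start; the point is its centre (11 above its underside), z up its axis. All tealights are alike; absent ones read None
- tealight3_center (a point): a tealight: round aluminium cup with white wax, diameter 44, height 22, 30 g, standing upright on the table at the start; the point is its centre (11 above its underside), z up its axis. All tealights are alike; absent ones read None
- tealight4_center (a point): a tealight: round aluminium cup with white wax, diameter 44, height 22, 30 g, standing upright on the table at the start; the point is its centre (11 above its underside), z up its axis. All tealights are alike; absent ones read None
- diya: bystander, to be left alone: glazed clay diya, 76 across, 26 high, origin under its centre
- bowl: bystander, to be left alone: glass bowl, 110 across, 50 high, origin under its centre
- spice_box: bystander, to be left alone: round plastic spice box with a twist cap, 56 across, 59 high, origin under its centre
- conch: bystander, to be left alone: ceramic conch on a wooden foot, 90 long, 68 high, origin under its centre
Mind the look-alikes: they are no part of the job. Leave any orange or yellow look-alike of the part that bears tealight0_center alone. What is shaped like the part that bears tealight2_center but red is not meant.

How it is judged:
By the outcome, as a careful person would: the job done as asked, in the order asked, and still so for the second after the job is handed in, with the robot touching nothing.
Of tealight0, tealight1, tealight2, tealight3, tealight4 only 3 to 5 are there at a start; the rules pass over those that are not, and their reading is None.
At some moment in a run one of tealight0, tealight1, tealight2, tealight3, tealight4 may be knocked a few centimetres aside while the robot is not near it.
It also fails if it takes over 210 s, if anything falls off the work surface, if the arm or the gripper's body presses on something with over 40 N, if the wrist force passes 120 N, or if a joint passes its speed limit or range.

## Robot

A 6-joint arm with a two-finger parallel gripper is mounted at the origin on the work surface. World frame = base frame: x ahead of the robot, y to its left, z up, the work surface at z = 0. Lengths are in m, angles in rad, forces in N, time in s.
With the tool pointing down it reaches from about 0.225 to 0.875 m from the base axis. Payload 3.4 kg.
Tool frame: the origin (TCP) lies midway between the tips of the shut fingers; the grasp point (between the pads) lies 19 mm behind it (manip.grip_point_offset is the distance from the TCP to the grasp point, in m); z points along the fingers, y is the line along which they close (so a half turn about z gives the same grasp; the last joint's range is limited). The gripper opens to 85 mm and grips with 20 to 120 N. Pads are 22 mm wide; open, the fingers measure 114 mm over their backs; the gripper's body (76 mm by 85 mm) begins 54 mm behind the grasp point. The pads swing forward as they close: fully open they stand 13 mm farther back than shut.
Start: joints at [1.058, 0.276, 1.505, -0, 1.361, -0.121], TCP at [0.22, 0.531, 0.231] pointing down, gripper open.
Joint ranges: [-2.89, 2.89], [-0.75, 2.08], [0.22, 2.7], [-1.18, 4.32], [0.11, 2.71], [-2.7, 2.7]. Speed limits (rad/s): [2.57, 2.57, 3.14, 3.14, 3.14, 3.14].

## Interface

Orientations are given as a unit quaternion [w, x, y, z].
In Python, from rig import manip gives the robot as it stands.
- The arm moves only by the shell command python3 -m handwheel 'ROWS' [FORCE]. ROWS is JSON, a list of rows, each an object with "translation": the shift along the tool's x, y, z in m, a list of three; "angular": the turn, a rotation vector about the tool's x, y, z in degrees, a list of three; "hand": the closure, from 0 (fully open) to 1 (shut). A call has 1 to 10 rows; each row shifts and turns the commanded pose from where the row before left it, along the tool's axes as they then stand; what a row does not reach is not made up. A row lasts 1/12 s, in which the tool goes at most 41.7 mm and 7.16 degrees, less where a joint would pass 70% of its speed; a pose out of reach is approached as far as the arm can. A call with a gripper value outside its range is refused whole. The fingers move at their own pace and stop on an object; FORCE is the grip in N (left out, the last holds). Time passes only in rows, so rows that do not move let the fingers close. It gives the time, the measured TCP pose, the force, the opening and the grip force at its end, in the units of the state.
- manip.get_state(): the state, without advancing time (a new reading comes with each control period).
- manip.get_image(name): name is "side" or "top"; returns the picture (480x640x3 uint8, red, green, blue); there is no depth.
- manip.camera_info(name): a dict with "camera_matrix" (3x3 intrinsics, pixels), "k1" (the pictures are not rectified: a ray, as slopes to the right and down, at radius r is drawn at 1 + k1 r^2 times it, then the intrinsics apply), "eye" and "orientation" of the camera in the world. Camera axes: x right, y down, z forward; pixel columns grow to the right and rows downward; lengths in m; the calibration is good to about 2 mm. A picture is of the moment at which its call begins. camera_info takes no time and is no camera call.
- manip.sign_off(): hands the job in; it is judged then, once.
The state is a dict: "clock": time; "qpos": joint angles; "qd": joint speeds; "effort": joint torques, N m; "position": TCP position; "ee_rot": TCP orientation; "contact_force": force on the tool from outside, world axes, zero at the start; "moment": the same for the moment, N m; "width": finger opening in m; "gripper_force": force on a finger pad.
Only numpy, scipy, OpenCV 4.12 (cv2) and the standard library are available. Lean on these libraries where they do the work, as an engineer would, in place of code of your own. Each camera call takes 0.05 s, during which the arm holds its last target. There are 200 camera calls.

## Working session

There is one attempt and no reset: what is moved stays moved. The work goes in short steps, Python scripts to look and compute and a shell command to move; the robot and the scene stay as the last step left them, time stands still between calls to the robot, and variables do not carry over. Pictures are saved under pics/ and viewed, at most 14 in all, crops included, and the job is handed in when it is done.

```bash
ls; mkdir -p pics; python3 - <<'E'
from rig import manip
import cv2,json
for n in("top","side"):
    cv2.imwrite(f"pics/{n}0.png",manip.get_image(n)[:,:,::-1]); print(manip.camera_info(n))
print(manip.get_state())
E
```

```text
pics
{'camera_matrix': array([[522.22950243,   0.        , 316.22473667],
       [  0.        , 522.22950243, 239.31173625],
       [  0.        ,   0.        ,   1.        ]]), 'k1': -0.10413490687434727, 'eye': array([ 0.40940197, -0.01697932,  1.31723022]), 'orientation': array([ 0.06303307, -0.69842358,  0.71146354, -0.04528754])}
{'camera_matrix': array([[474.07296278,   0.        , 322.92014922],
       [  0.        , 474.07296278, 240.28111329],
       [  0.        ,   0.        ,   1.        ]]), 'k1': -0.004194198855096425, 'eye': array([ 0.47317242, -0.60260555,  0.7572337 ]), 'orientation': array([-0.36617591,  0.92396251, -0.10451074,  0.03586076])}
{'clock': 0.1, 'qpos': array([ 1.05797501e+00,  2.76565931e-01,  1.50601111e+00,  4.33779373e-05,
        1.36071903e+00, -1.21028233e-01]), 'qd': array([ 1.80579927e-03, -5.41242109e-04, -2.91060302e-03,  2.93846078e-04,
       -1.25522582e-03, -2.07275804e-05]), 'effort': array([ 2.16927256e-03, -4.17699659e+01, -2.46405548e+01, -3.27387602e-05,
        5.67460345e-03, -7.68497841e-06]), 'position': array([0.2193327 , 0.53101114, 0.23050491]), 'ee_rot': array([-2.85583666e-04,  1.94650391e-01,  9.80872316e-01, -8.02682748e-04]), 'contact_force': array([0.9444293 , 0.79390603, 0.26158609]), 'moment': array([ 0.01013026, -0.01194491, -0.01462662]), 'gripper_force': 0.0, 'width': 0.08524530990194223}
```

View pics/top0.png

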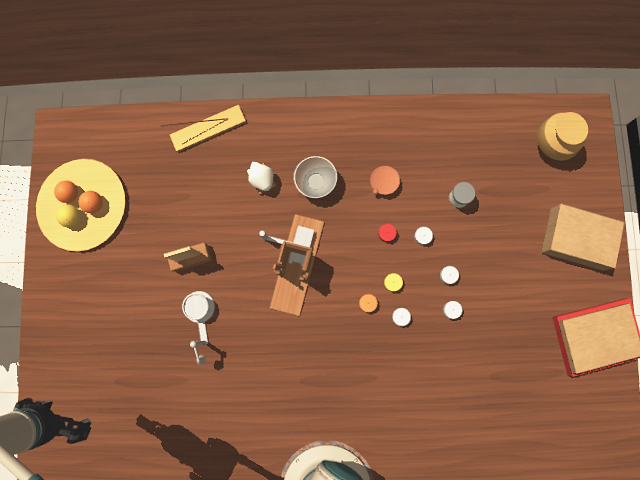

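View pics/side0.png

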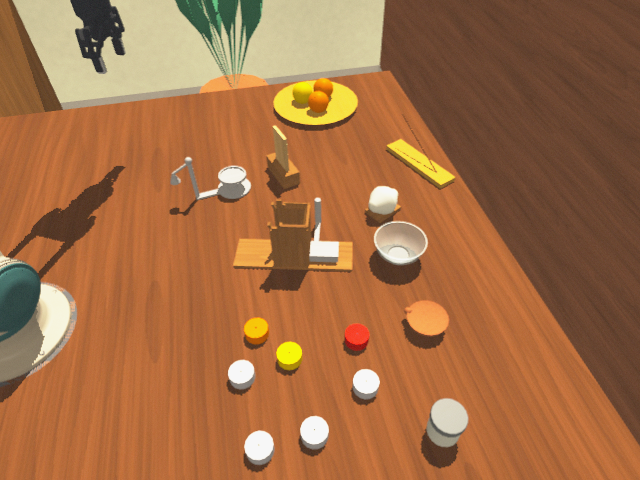

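The four white tealights at top pixels (424,236), (450,275), (453,310), (402,317) fit the description. The orange (369,303), yellow (393,282) and red (388,233) ones are look-alikes. I'll enlarge both views and measure.

```bash
cat > h.py <<'E'
import numpy as np, cv2
from scipy.spatial.transform import Rotation as R
try:
    from rig import manip
except Exception: manip=None
def cam(n):
    c=manip.camera_info(n); q=c["orientation"]
    return c["camera_matrix"],c["k1"],c["eye"],R.from_quat([q[1],q[2],q[3],q[0]]).as_matrix()
def ray(n,uv):
    K,k,e,M=cam(n); d=cv2.undistortPoints(np.array([[uv]],float),K,np.array([k,0,0,0,0]))[0,0]
    return e,M@np.array([d[0],d[1],1])
def onz(n,uv,z):
    e,d=ray(n,uv); return e+d*(z-e[2])/d[2]
def proj(n,P):
    K,k,e,M=cam(n); p=(np.atleast_2d(P)-e)@M; s=p[:,:2]/p[:,2:]
    s=s*(1+k*(s**2).sum(1,keepdims=True)); return s*[K[0,0],K[1,1]]+K[:2,2]
def tri(uvt,uvs):
    A=np.zeros((3,3));b=np.zeros(3)
    for n,uv in(("top",uvt),("side",uvs)):
        e,d=ray(n,uv); d=d/np.linalg.norm(d); Q=np.eye(3)-np.outer(d,d); A+=Q;b+=Q@e
    return np.linalg.solve(A,b)
def crop(n,x,y,w,h,s,f,im=None):
    im=manip.get_image(n) if im is None else im
    cv2.imwrite(f,cv2.resize(im[y:y+h,x:x+w,::-1],None,fx=s,fy=s,interpolation=cv2.INTER_CUBIC))
def tealights(n="top",z=0.022,im=None):
    im=manip.get_image(n) if im is None else im
    hsv=cv2.cvtColor(im,cv2.COLOR_RGB2HSV); m=((hsv[...,1]<40)&(hsv[...,2]>170)).astype(np.uint8)
    k,_,st,c=cv2.connectedComponentsWithStats(m); out=[]
    for i in range(1,k):
        if 60<st[i,4]<900 and .6<st[i,2]/st[i,3]<1.6: out.append((c[i].round(1),st[i,4],onz(n,c[i],z)[:2].round(4)))
    return out
E
python3 - <<'E'
from h import *
T=cv2.imread("pics/top0.png")[:,:,::-1];S=cv2.imread("pics/side0.png")[:,:,::-1]
crop("top",155,205,180,165,3.6,"pics/tc.png",T); crop("side",225,115,140,165,3.6,"pics/sc.png",S)
for n,i in(("top",T),("side",S)):
  for t in tealights(n,.022,i): print(n,*t)
E
```

```text
top [257.5 173.7] 350 [0.784  0.1625]
top [321.5 182.7] 600 [ 0.7559 -0.0019]
top [303.6 236.1] 287 [0.6189 0.0457]
top [423.2 235.1] 226 [ 0.615  -0.2548]
top [ 11.7 273.7] 502 [0.535  0.8155]
top [449.2 274.6] 237 [ 0.5144 -0.3152]
top [196.  305.3] 568 [0.4495 0.3166]
top [452.4 309.3] 246 [ 0.4285 -0.3189]
top [401.  316.4] 240 [ 0.4142 -0.1912]
top [  8.4 378.9] 429 [0.2634 0.8108]
top [  7.2 402. ] 313 [0.2049 0.8123]
top [305.1 459.3] 196 [0.0758 0.0496]
top [  5.5 473.6] 157 [0.0232 0.8144]
side [234.4 177. ] 433 [0.4535 0.328 ]
side [382.9 194.9] 356 [0.7851 0.1818]
side [322.7 246.7] 483 [0.6126 0.0542]
side [240.6 371.6] 486 [ 0.4148 -0.1932]
side [365.7 381.3] 508 [ 0.6159 -0.2576]
side [314.  429.9] 624 [ 0.5155 -0.3174]
side [258.6 445.3] 665 [ 0.4287 -0.3214]
```

View pics/tc.png

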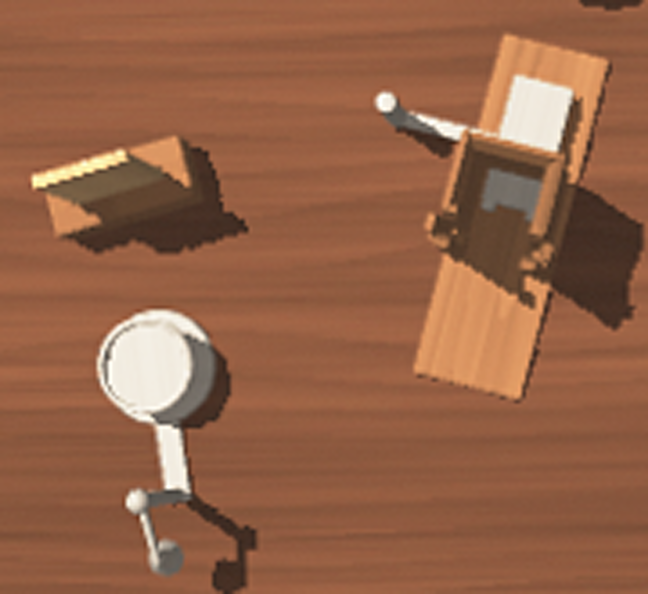

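View pics/sc.png

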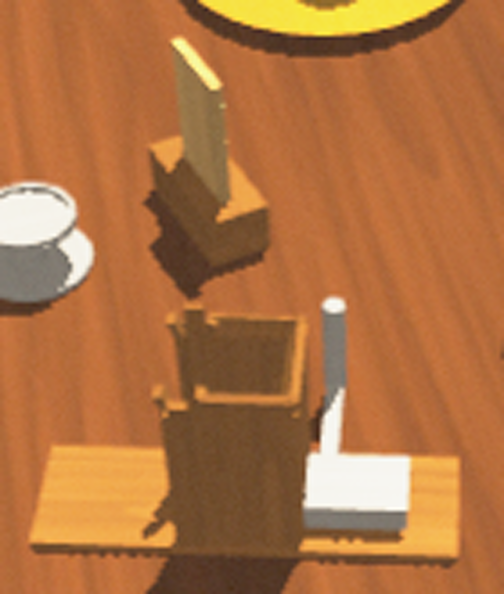

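Crop pixels: board corners, with top-view crop positions (505,35), (609,60), (521,400), (416,374). The post top is at (386,102), and the panel's top edge runs (33,183)–(128,154). The dish rim is centred near (150,366). I'll turn these into poses.

```bash
cat > m.py <<'E'
from h import *
t=lambda u,v:np.array([(u+.5)/3.6-.5+155,(v+.5)/3.6-.5+205]); s=lambda u,v:np.array([(u+.5)/3.6-.5+225,(v+.5)/3.6-.5+115])
c=[onz("top",t(*p),.006)[:2] for p in((505,35),(609,60),(521,400),(416,374))]
bl,br,fr,fl=c; d=(bl+br-fr-fl)/2; yaw=np.arctan2(d[1],d[0]); print("len",np.linalg.norm(d),np.linalg.norm(bl-br),"yaw",np.degrees(yaw))
ex=np.array([np.cos(yaw),np.sin(yaw)]);ey=np.array([-ex[1],ex[0]]); m=np.mean(c,0); O=m+.0015*ex; print("disp",O)
cs=[onz("side",s(*p),.006)[:2] for p in((50,446),(461,458),(459,557),(32,549))]; ds=(cs[1]+cs[2]-cs[0]-cs[3])/2
print("side",np.mean(cs,0)+.0015*ex,np.degrees(np.arctan2(ds[1],ds[0])),np.linalg.norm(ds))
loc=lambda p:np.array([(p[:2]-O)@ex,(p[:2]-O)@ey])*1000
pt=onz("top",t(386,102),.076);print("post",pt,loc(pt),onz("side",s(334,303),.076))
a,b=onz("top",t(33,183),.126),onz("top",t(128,154),.126);print("panel",(a+b)[:2]/2,np.linalg.norm(a-b),np.degrees(np.arctan2(*(a-b)[1::-1])))
a,b=onz("side",s(178,40),.126),onz("side",s(218,87),.126);print("panel side",(a+b)[:2]/2,np.linalg.norm(a-b),np.degrees(np.arctan2(*(a-b)[1::-1])))
for q in((29,169),(196,169)):pass
print("dish",onz("top",t(150,366),.044),onz("side",s(33,213),.044))
for p in((172,318),(195,312),(160,398),(178,405),(300,320),(302,400)): print(p,loc(onz("side",s(*p),.123)).round(1))
for p in((432,215),(440,240),(458,135),(560,155),(530,265),(545,245)): print(p,loc(onz("top",t(*p),.123)).round(1))
print("snuff base",onz("top",t(137,500),.118),"snuffer",onz("top",t(165,557),.1))
for n in("diya",):pass
E
python3 m.py
```

```text
len 0.2470956307739768 0.07630514444972553 yaw -15.237831557842087
disp [0.55063828 0.06315259]
side [0.55345656 0.06193849] -15.036844502740445 0.24715935910735656
post [0.61978894 0.14399341 0.076     ] [45.47244881 96.17333225] [0.62186105 0.14433337 0.076     ]
panel [0.57183589 0.33712655] 0.065064374696222 105.88317321101408
panel side [0.57420047 0.33632271] 0.06093654669240994 105.98957532965242
dish [0.44635593 0.31029503 0.044     ] [0.45372103 0.31241682 0.044     ]
(172, 318) [-37.6  29.3]
(195, 312) [-25.4  34.6]
(160, 398) [-36.6 -33. ]
(178, 405) [-26.5 -37.8]
(300, 320) [33.1 30.1]
(302, 400) [ 38.2 -31.9]
(432, 215) [-24.2  40.3]
(440, 240) [-38.5  31.2]
(458, 135) [29.9 37.3]
(560, 155) [ 33.3 -29.6]
(530, 265) [-39.8 -28.7]
(545, 245) [-25.1 -34.7]
snuff base [0.35926287 0.29878095 0.118     ] snuffer [0.32207646 0.28485574 0.1       ]
```

```bash
cat >> h.py <<'E'
def st():
    s=manip.get_state();q=s["ee_rot"];M=R.from_quat([q[1],q[2],q[3],q[0]]).as_matrix();return s,M
def plan(*targets):
    """targets (x,y,z,yaw deg of tool y): print turn about tool z, then shift in tool axes, leg by leg"""
    s,M=st();p=s["position"];yaw=np.degrees(np.arctan2(M[1,1],M[0,1]))
    print("t %.1f p %s yaw %.2f tilt %s F %s w %.4f g %.1f"%(s["clock"],p.round(4),yaw,M[:2,2].round(4),s["contact_force"].round(1),s["width"],s["gripper_force"]))
    for t in targets:
        dyaw=(t[3]-yaw+90)%180-90; yaw=yaw+dyaw; a=np.radians(yaw); d=np.array(t[:3])-p
        print("  turn z %.2f"%-dyaw,"shift mm",(1000*np.array([-np.sin(a)*d[0]+np.cos(a)*d[1],np.cos(a)*d[0]+np.sin(a)*d[1],-d[2]])).round(1)); p=np.array(t[:3])
E
python3 -m handwheel '[{"translation":[0,0,0],"angular":[0,0,6.5],"hand":0},{"translation":[0,0,0],"angular":[0,0,6.5],"hand":0},{"translation":[0,0,0],"angular":[0,0,6.5],"hand":0},{"translation":[0,0,0],"angular":[0,0,6.5],"hand":0},{"translation":[0,0,0],"angular":[0,0,6.5],"hand":0},{"translation":[0,0,0],"angular":[0,0,6.5],"hand":0},{"translation":[0,0,0],"angular":[0,0,6.5],"hand":0},{"translation":[0,0,0],"angular":[0,0,6.2],"hand":0}]' 40
python3 -m handwheel '[{"translation":[-0.024,0.024,0],"angular":[0,0,0],"hand":0},{"translation":[-0.024,0.024,0],"angular":[0,0,0],"hand":0},{"translation":[-0.024,0.024,0],"angular":[0,0,0],"hand":0},{"translation":[-0.024,0.024,0],"angular":[0,0,0],"hand":0},{"translation":[-0.024,0.024,0],"angular":[0,0,0],"hand":0},{"translation":[-0.024,0.024,0],"angular":[0,0,0],"hand":0},{"translation":[-0.024,0.024,0],"angular":[0,0,0],"hand":0},{"translation":[-0.024,0.024,0],"angular":[0,0,0],"hand":0},{"translation":[-0.024,0.024,0],"angular":[0,0,0],"hand":0},{"translation":[-0.024,0.024,0],"angular":[0,0,0],"hand":0}]'
python3 -m handwheel '[{"translation":[-0.022,0.024,0],"angular":[0,0,0],"hand":0.3},{"translation":[-0.022,0.024,0],"angular":[0,0,0],"hand":0.3},{"translation":[0,0,0],"angular":[0,0,0],"hand":0.3},{"translation":[0,0,0],"angular":[0,0,0],"hand":0.3},{"translation":[0,0,0],"angular":[0,0,0],"hand":0.3}]'
python3 -c "
from h import *
plan((.573,.3367,.23,15.9),(.573,.3367,.1,15.9))"
```

```text
clock: 0.77
position: [0.2194, 0.5311, 0.2308]
ee_rot: [0.0, 0.605, 0.796, -0.001]
contact_force: [-0.8, 0.1, 0.3]
width: 0.0856
gripper_force: 0.0
clock: 1.6
position: [0.5171, 0.365, 0.2308]
ee_rot: [-0.0, 0.603, 0.798, -0.0]
contact_force: [0.9, 0.4, 0.6]
width: 0.0856
gripper_force: 0.0
clock: 2.02
position: [0.5735, 0.3369, 0.2306]
ee_rot: [-0.001, 0.603, 0.798, -0.001]
contact_force: [-0.2, -0.5, 0.2]
width: 0.0602
gripper_force: 0.0
t 2.0 p [0.5735 0.3369 0.2306] yaw 15.82 tilt [-0.0021 -0.0001] F [-0.2 -0.5  0.2] w 0.0602 g 0.0
  turn z -0.08 shift mm [ 0.  -0.6  0.6]
  turn z -0.00 shift mm [  0.   0. 130.]
```

```bash

python3 -m handwheel '[{"translation":[0,0,0.03],"angular":[0,0,0],"hand":0.3},{"translation":[0,0,0.03],"angular":[0,0,0],"hand":0.3},{"translation":[0,0,0.03],"angular":[0,0,0],"hand":0.3},{"translation":[0,0,0.025],"angular":[0,0,0],"hand":0.3},{"translation":[0,0,0.015],"angular":[0,0,0],"hand":0.3},{"translation":[0,0,0],"angular":[0,0,0],"hand":0.3},{"translation":[0,0,0],"angular":[0,0,0],"hand":0.3}]' 40
python3 -m handwheel '[{"translation":[0,0,0],"angular":[0,0,0],"hand":1},{"translation":[0,0,0],"angular":[0,0,0],"hand":1},{"translation":[0,0,0],"angular":[0,0,0],"hand":1},{"translation":[0,0,0],"angular":[0,0,0],"hand":1},{"translation":[0,0,0],"angular":[0,0,0],"hand":1},{"translation":[0,0,0],"angular":[0,0,0],"hand":1}]' 40
python3 -c "
from h import *
plan((.573,.3367,.25,15.9))"
```

```text
clock: 2.6
position: [0.5726, 0.3377, 0.101]
ee_rot: [-0.001, 0.602, 0.798, -0.001]
contact_force: [-0.5, -0.5, 0.5]
width: 0.0595
gripper_force: 0.0
clock: 3.1
position: [0.5745, 0.3371, 0.1026]
ee_rot: [0.0, 0.603, 0.798, 0.001]
contact_force: [-1.1, -0.7, 5.3]
width: 0.0075
gripper_force: 40.7
t 3.1 p [0.5745 0.3371 0.1026] yaw 15.84 tilt [0.0012 0.0009] F [-1.1 -0.7  5.3] w 0.0075 g 40.7
  turn z -0.06 shift mm [  -0.    -1.5 -147.4]
```

```bash

python3 -m handwheel '[{"translation":[0,0,-0.01],"angular":[0,0,0],"hand":1},{"translation":[0,0,-0.02],"angular":[0,0,0],"hand":1},{"translation":[0,0,-0.025],"angular":[0,0,0],"hand":1},{"translation":[0,0,-0.025],"angular":[0,0,0],"hand":1},{"translation":[0,0,-0.03],"angular":[0,0,0],"hand":1},{"translation":[0,0,-0.03],"angular":[0,0,0],"hand":1},{"translation":[0,0,-0.02],"angular":[0,0,0],"hand":1},{"translation":[0,0,0],"angular":[0,0,0],"hand":1}]'
python3 -m handwheel '[{"translation":[0,0,0],"angular":[0,0,6.2],"hand":1},{"translation":[0,0,0],"angular":[0,0,6.2],"hand":1},{"translation":[0,0,0],"angular":[0,0,6.2],"hand":1},{"translation":[0,0,0],"angular":[0,0,6.2],"hand":1},{"translation":[0,0,0],"angular":[0,0,6.2],"hand":1},{"translation":[0,0,0],"angular":[0,0,0],"hand":1}]'
python3 -c "
from h import *
plan((.5206,.0711,.262,-15.1))"
```

```text
clock: 3.77
position: [0.5766, 0.3379, 0.2675]
ee_rot: [0.003, 0.603, 0.798, 0.005]
contact_force: [0.7, 0.2, -0.1]
width: 0.0069
gripper_force: 39.8
clock: 4.27
position: [0.5738, 0.3366, 0.2601]
ee_rot: [-0.0, 0.795, 0.607, -0.001]
contact_force: [0.1, 0.7, -1.6]
width: 0.0068
gripper_force: 39.8
t 4.3 p [0.5738 0.3366 0.2601] yaw -15.25 tilt [-0.0017 -0.0009] F [ 0.1  0.7 -1.6] w 0.0068 g 39.8
  turn z -0.15 shift mm [-270.2   17.8   -1.9]
```

```bash

python3 -m handwheel '[{"translation":[-0.03,0.002,0],"angular":[0,0,0],"hand":1},{"translation":[-0.03,0.002,0],"angular":[0,0,0],"hand":1},{"translation":[-0.03,0.002,0],"angular":[0,0,0],"hand":1},{"translation":[-0.03,0.002,0],"angular":[0,0,0],"hand":1},{"translation":[-0.03,0.002,0],"angular":[0,0,0],"hand":1},{"translation":[-0.03,0.002,0],"angular":[0,0,0],"hand":1},{"translation":[-0.03,0.002,0],"angular":[0,0,0],"hand":1},{"translation":[-0.03,0.002,0],"angular":[0,0,0],"hand":1},{"translation":[-0.03,0.002,0],"angular":[0,0,0],"hand":1}]'
python3 -m handwheel '[{"translation":[0,0,0],"angular":[0,0,0],"hand":1},{"translation":[0,0,0],"angular":[0,0,0],"hand":1},{"translation":[0,0,0],"angular":[0,0,0],"hand":1}]'
python3 -c "
from h import *
plan((.5206,.0711,.262,-15.1))
crop('side',225,90,150,165,3.6,'pics/s1.png');t=manip.get_image('top')
crop('top',235,185,120,120,4,'pics/t1.png',t)"
python3 - <<'E'
import cv2,numpy as np
a=cv2.imread('pics/s1.png');b=cv2.imread('pics/t1.png');b=cv2.copyMakeBorder(b,0,a.shape[0]-b.shape[0],0,0,0) if 0 else b
h=max(a.shape[0],b.shape[0]);p=lambda i:np.pad(i,((0,h-i.shape[0]),(0,0),(0,0)))
c=np.hstack([p(a),p(b)]);print(c.shape);cv2.imwrite('pics/c1.png',c[:, :])
E
```

```text
clock: 5.02
position: [0.5201, 0.0702, 0.2607]
ee_rot: [-0.0, 0.793, 0.609, -0.0]
contact_force: [-0.6, -0.0, -0.1]
width: 0.0073
gripper_force: 39.8
clock: 5.27
position: [0.521, 0.0719, 0.2611]
ee_rot: [-0.0, 0.794, 0.608, 0.0]
contact_force: [0.1, -0.2, -1.4]
width: 0.0072
gripper_force: 39.8
t 5.3 p [0.521  0.0719 0.2611] yaw -15.10 tilt [-0.0002  0.0009] F [ 0.1 -0.2 -1.4] w 0.0072 g 39.8
  turn z 0.00 shift mm [-0.9 -0.2 -0.9]
(594, 1020, 3)
```

View pics/s1.png

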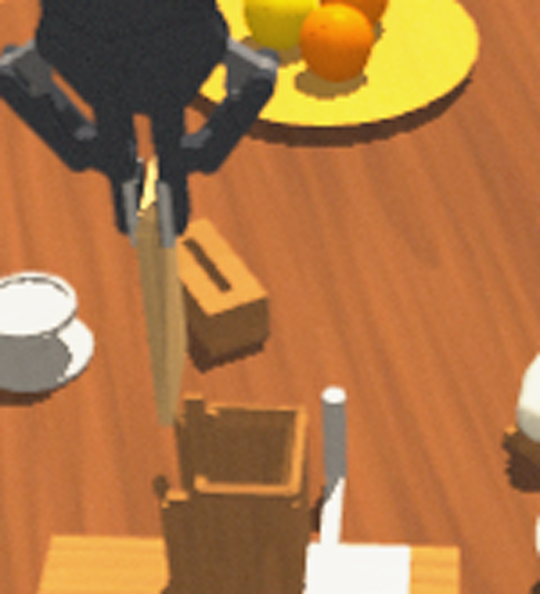

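```bash
cat >> h.py <<'E'
O=np.array([.552,.0626]);YAW=np.radians(-15.1);EX=np.array([np.cos(YAW),np.sin(YAW)]);EY=np.array([-EX[1],EX[0]])
def W(x,y,z): return np.array([*(O+EX*x/1000+EY*y/1000),z/1000])
E
python3 - <<'E'
from h import *
c=lambda P:((proj("side",P)[0]-[225,90]+.5)*3.6-.5).round(0)
for n,z in(("bottom",165),("top",285)):
    for x in(-36.5,-28.5):
        for y in(-32,32): print(n,x,y,c(W(x,y,z)))
for x,y in((-42,-39),(36,-39),(36,39),(-42,39),(-24,-24),(-32.5,-33.5),(-32.5,33.5)): print("tower",x,y,c(W(x,y,123)))
E
```

```text
bottom -36.5 -32 [156. 429.]
bottom -36.5 32 [170. 347.]
bottom -28.5 -32 [171. 429.]
bottom -28.5 32 [185. 347.]
top -36.5 -32 [131. 236.]
top -36.5 32 [148. 156.]
top -28.5 -32 [148. 237.]
top -28.5 32 [165. 156.]
tower -42 -39 [151. 496.]
tower 36 -39 [300. 500.]
tower 36 39 [309. 399.]
tower -42 39 [169. 396.]
tower -24 -24 [188. 477.]
tower -32.5 -33.5 [170. 489.]
tower -32.5 33.5 [184. 403.]
```

View pics/t1.png

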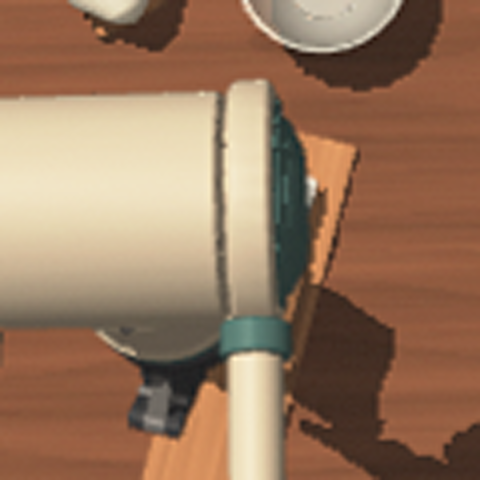

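```bash
python3 - <<'E'
from h import *
im=manip.get_image("side");g=im.astype(int)
for r in (190,196,200,203,205,206,207,208,209,210,212): print(r,[tuple(g[r,c]) [1] for c in range(262,284)])
e=lambda P:proj("side",P)[0].round(1)
print(e(W(-36.5,-32,165)),e(W(-28.5,-32,165)),e(W(-36.5,-32,180)),e(W(-28.5,-32,180)))
cv2.imwrite("pics/z.png",cv2.resize(im[180:250,255:315,::-1],None,fx=8,fy=8,interpolation=cv2.INTER_CUBIC))
E
```

```text
190 [np.int64(117), np.int64(114), np.int64(116), np.int64(117), np.int64(113), np.int64(117), np.int64(115), np.int64(118), np.int64(118), np.int64(131), np.int64(139), np.int64(141), np.int64(142), np.int64(140), np.int64(125), np.int64(111), np.int64(87), np.int64(60), np.int64(65), np.int64(58), np.int64(60), np.int64(57)]
196 [np.int64(112), np.int64(111), np.int64(113), np.int64(111), np.int64(113), np.int64(116), np.int64(116), np.int64(117), np.int64(118), np.int64(125), np.int64(136), np.int64(138), np.int64(137), np.int64(121), np.int64(107), np.int64(108), np.int64(110), np.int64(109), np.int64(114), np.int64(112), np.int64(113), np.int64(114)]
200 [np.int64(112), np.int64(112), np.int64(110), np.int64(111), np.int64(116), np.int64(110), np.int64(117), np.int64(121), np.int64(124), np.int64(129), np.int64(136), np.int64(139), np.int64(130), np.int64(122), np.int64(129), np.int64(137), np.int64(138), np.int64(141), np.int64(138), np.int64(121), np.int64(109), np.int64(111)]
203 [np.int64(113), np.int64(111), np.int64(108), np.int64(110), np.int64(108), np.int64(117), np.int
[... 1860 characters left out ...]
[np.int64(109), np.int64(108), np.int64(113), np.int64(110), np.int64(109), np.int64(109), np.int64(111), np.int64(114), np.int64(119), np.int64(119), np.int64(117), np.int64(99), np.int64(76), np.int64(82), np.int64(79), np.int64(77), np.int64(82), np.int64(82), np.int64(82), np.int64(75), np.int64(80), np.int64(77)]
212 [np.int64(110), np.int64(110), np.int64(110), np.int64(110), np.int64(111), np.int64(110), np.int64(111), np.int64(114), np.int64(116), np.int64(119), np.int64(119), np.int64(109), np.int64(87), np.int64(80), np.int64(77), np.int64(76), np.int64(81), np.int64(81), np.int64(76), np.int64(80), np.int64(80), np.int64(81)]
[267.9 208.7] [272.2 208.8] [267.1 202.6] [271.5 202.7]
```

View pics/z.png

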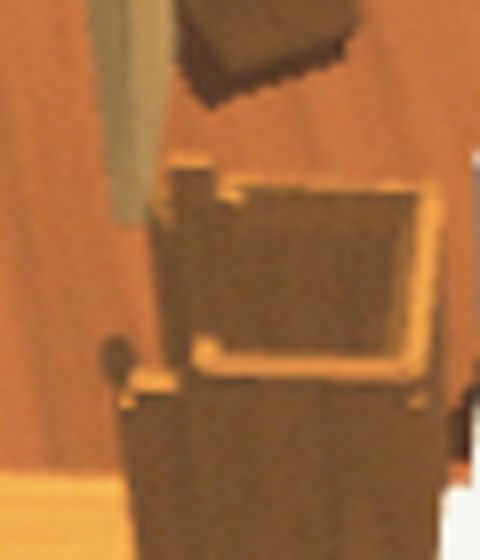

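```bash
python3 - <<'E'
from h import *
L=lambda u,v,z:(lambda p:(np.array([(p[:2]-O)@EX,(p[:2]-O)@EY])*1000).round(1))(onz("side",(255+(u+.5)/8-.5,180+(v+.5)/8-.5),z))
for p in((167,160),(213,160),(220,190),(433,188),(125,385),(178,380),(195,350),(425,375),(118,340),(118,370)):print(p,L(*p,.123))
E
```

```text
(167, 160) [-34.1  39.8]
(213, 160) [-22.6  40.2]
(220, 190) [-19.7  29.2]
(433, 188) [33.  31.6]
(125, 385) [-35.2 -39.3]
(178, 380) [-22.9 -37.2]
(195, 350) [-20.  -27.1]
(425, 375) [ 35.2 -33.7]
(118, 340) [-38.7 -24.3]
(118, 370) [-37.5 -34.4]
```

```bash

python3 -m handwheel '[{"translation":[-0.0005,0.002,0.01],"angular":[0,0,0],"hand":1},{"translation":[0,0,0.01],"angular":[0,0,0],"hand":1},{"translation":[0,0,0.01],"angular":[0,0,0],"hand":1},{"translation":[0,0,0.005],"angular":[0,0,0],"hand":1},{"translation":[0,0,0.005],"angular":[0,0,0],"hand":1},{"translation":[0,0,0.005],"angular":[0,0,0],"hand":1},{"translation":[0,0,0],"angular":[0,0,0],"hand":1}]'
python3 -m handwheel '[{"translation":[0,0,0.004],"angular":[0,0,0],"hand":1},{"translation":[0,0,0.004],"angular":[0,0,0],"hand":1},{"translation":[0,0,0.004],"angular":[0,0,0],"hand":1},{"translation":[0,0,0],"angular":[0,0,0],"hand":1}]'
python3 -c "
from h import *
plan((*W(-29,0,130.6),-15.1))
crop('side',255,150,60,90,6,'pics/z2.png')"
```

```text
clock: 6.0
position: [0.5222, 0.0706, 0.2151]
ee_rot: [-0.001, 0.794, 0.608, -0.001]
contact_force: [0.5, -0.1, -0.3]
width: 0.0074
gripper_force: 39.8
clock: 6.33
position: [0.5226, 0.0705, 0.2036]
ee_rot: [-0.0, 0.794, 0.608, -0.0]
contact_force: [0.1, -0.3, -1.6]
width: 0.0067
gripper_force: 39.8
t 6.3 p [0.5226 0.0705 0.2036] yaw -15.15 tilt [-0.0005  0.    ] F [ 0.1 -0.3 -1.6] w 0.0067 g 39.8
  turn z -0.05 shift mm [-0.   1.4 73. ]
```

View pics/z2.png

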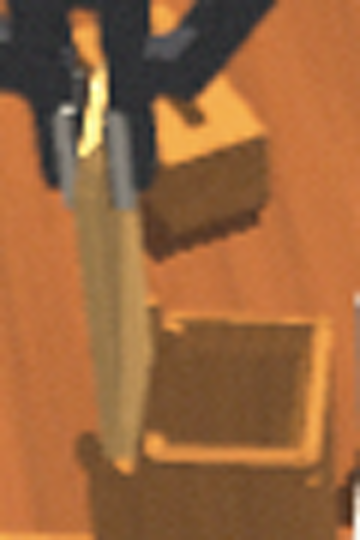

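The panel's foot sits between the lips (crop about (120,465)) with no contact force, so it's in the grooves. I'll continue down.

```bash

python3 -m handwheel '[{"translation":[0,0,0.006],"angular":[0,0,0],"hand":1},{"translation":[0,0,0.006],"angular":[0,0,0],"hand":1},{"translation":[0,0,0.006],"angular":[0,0,0],"hand":1},{"translation":[0,0,0.006],"angular":[0,0,0],"hand":1},{"translation":[0,0,0.006],"angular":[0,0,0],"hand":1},{"translation":[0,0,0],"angular":[0,0,0],"hand":1}]'
python3 -m handwheel '[{"translation":[0,0,0.006],"angular":[0,0,0],"hand":1},{"translation":[0,0,0.006],"angular":[0,0,0],"hand":1},{"translation":[0,0,0.006],"angular":[0,0,0],"hand":1},{"translation":[0,0,0.006],"angular":[0,0,0],"hand":1},{"translation":[0,0,0.006],"angular":[0,0,0],"hand":1},{"translation":[0,0,0],"angular":[0,0,0],"hand":1}]'
python3 -c "
from h import *
plan((*W(-29,0,130.6),-15.1))"
```

```text
clock: 6.88
position: [0.5226, 0.0705, 0.1728]
ee_rot: [-0.0, 0.794, 0.608, -0.0]
contact_force: [-0.1, -0.3, -0.8]
width: 0.007
gripper_force: 39.7
clock: 7.38
position: [0.5226, 0.0705, 0.143]
ee_rot: [-0.0, 0.794, 0.608, -0.0]
contact_force: [-0.0, -0.1, -0.5]
width: 0.0075
gripper_force: 39.7
t 7.4 p [0.5226 0.0705 0.143 ] yaw -15.16 tilt [-0.001 -0.   ] F [-0.  -0.1 -0.5] w 0.0075 g 39.7
  turn z -0.06 shift mm [ 0.   1.5 12.4]
```

```bash

python3 -m handwheel '[{"translation":[0,0,0.004],"angular":[0,0,0],"hand":1},{"translation":[0,0,0.004],"angular":[0,0,0],"hand":1},{"translation":[0,0,0.002],"angular":[0,0,0],"hand":1},{"translation":[0,0,0.002],"angular":[0,0,0],"hand":1},{"translation":[0,0,0],"angular":[0,0,0],"hand":1}]'
python3 -m handwheel '[{"translation":[0,0,0.001],"angular":[0,0,0],"hand":1},{"translation":[0,0,0.001],"angular":[0,0,0],"hand":1},{"translation":[0,0,0],"angular":[0,0,0],"hand":1}]'
python3 -c "
from h import *
plan((*W(-29,0,130.6),-15.1))"
```

```text
clock: 7.8
position: [0.5227, 0.0706, 0.132]
ee_rot: [-0.0, 0.794, 0.608, -0.0]
contact_force: [0.4, -0.1, -0.6]
width: 0.0075
gripper_force: 39.8
clock: 8.05
position: [0.523, 0.0706, 0.1306]
ee_rot: [0.0, 0.794, 0.608, 0.0]
contact_force: [0.6, -0.6, 1.3]
width: 0.0073
gripper_force: 40.1
t 8.1 p [0.523  0.0706 0.1306] yaw -15.15 tilt [0.0005 0.0001] F [ 0.6 -0.6  1.3] w 0.0073 g 40.1
  turn z -0.05 shift mm [-0.2  1.1  0. ]
```

```bash

python3 -m handwheel '[{"translation":[0,0,0.001],"angular":[0,0,0],"hand":1},{"translation":[0,0,0.001],"angular":[0,0,0],"hand":1},{"translation":[0,0,0],"angular":[0,0,0],"hand":1}]'
python3 -m handwheel '[{"translation":[0,0,0],"angular":[0,0,0],"hand":0.35},{"translation":[0,0,0],"angular":[0,0,0],"hand":0.35},{"translation":[0,0,0],"angular":[0,0,0],"hand":0.35},{"translation":[0,0,-0.03],"angular":[0,0,0],"hand":0.35},{"translation":[0,0,-0.03],"angular":[0,0,0],"hand":0.35},{"translation":[0,0,-0.03],"angular":[0,0,0],"hand":0.35},{"translation":[0,0,0],"angular":[0,0,0],"hand":0.35}]'
python3 -c "
from h import *
plan((*W(22.5,95,230),-15.1),(*W(22.5,95,44),-15.1))"
```

```text
clock: 8.3
position: [0.5234, 0.0706, 0.1305]
ee_rot: [0.001, 0.794, 0.608, 0.001]
contact_force: [-2.3, -0.9, 11.9]
width: 0.0071
gripper_force: 41.9
clock: 8.88
position: [0.5264, 0.0707, 0.2239]
ee_rot: [0.003, 0.794, 0.608, 0.004]
contact_force: [0.5, -0.2, 0.1]
width: 0.0555
gripper_force: 0.0
t 8.9 p [0.5264 0.0707 0.2239] yaw -15.14 tilt [0.0111 0.0002] F [ 0.5 -0.2  0.1] w 0.0555 g 0.0
  turn z -0.04 shift mm [93.9 49.3 -6.1]
  turn z -0.00 shift mm [  0.   0. 186.]
```

```bash

python3 -m handwheel '[{"translation":[0.024,0.018,0],"angular":[0,0,0],"hand":0.35},{"translation":[0.024,0.018,0],"angular":[0,0,0],"hand":0.35},{"translation":[0.024,0.018,0],"angular":[0,0,0],"hand":0.35},{"translation":[0.023,0.018,0],"angular":[0,0,0],"hand":0.35},{"translation":[0,0,0.03],"angular":[0,0,0],"hand":0.35},{"translation":[0,0,0.03],"angular":[0,0,0],"hand":0.35},{"translation":[0,0,0.03],"angular":[0,0,0],"hand":0.35},{"translation":[0,0,0],"angular":[0,0,0],"hand":0.35},{"translation":[0,0,0],"angular":[0,0,0],"hand":0.35}]'
python3 -c "
from h import *
plan((*W(45.2,96,42),-15.1))
crop('side',225,130,140,130,4,'pics/z3.png')"
```

```text
clock: 9.63
position: [0.6157, 0.1434, 0.1262]
ee_rot: [-0.001, 0.794, 0.608, -0.002]
contact_force: [0.2, -0.2, 0.9]
width: 0.0555
gripper_force: 0.0
t 9.6 p [0.6157 0.1434 0.1262] yaw -15.14 tilt [-0.0051 -0.0005] F [ 0.2 -0.2  0.9] w 0.0555 g 0.0
  turn z -0.04 shift mm [ 1.4  4.8 84.2]
```

View pics/z3.png

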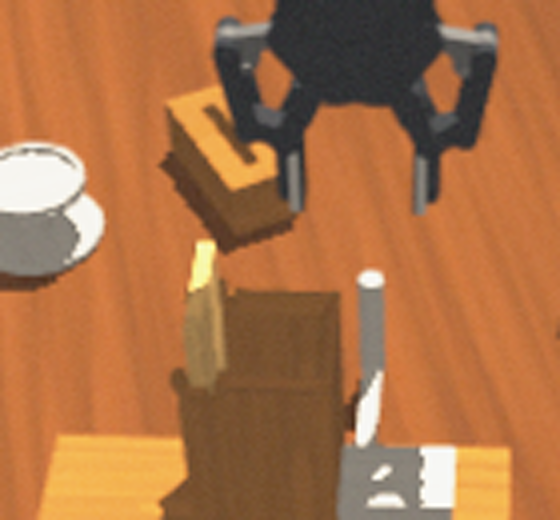

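Panel stands home in the tower (crop (205,310)). The post top at (371,280) lies between the fingers, so I'll go down, grip it and pull it home.

```bash

python3 -m handwheel '[{"translation":[0.001,0.004,0.02],"angular":[0,0,0],"hand":0.35},{"translation":[0,0,0.02],"angular":[0,0,0],"hand":0.35},{"translation":[0,0,0.02],"angular":[0,0,0],"hand":0.35},{"translation":[0,0,0.02],"angular":[0,0,0],"hand":0.35},{"translation":[0,0,0],"angular":[0,0,0],"hand":1},{"translation":[0,0,0],"angular":[0,0,0],"hand":1},{"translation":[0,0,0],"angular":[0,0,0],"hand":1},{"translation":[0,0,0],"angular":[0,0,0],"hand":1},{"translation":[0,0,0],"angular":[0,0,0],"hand":1},{"translation":[0,0,0],"angular":[0,0,0],"hand":1}]' 30
python3 -c "
from h import *
plan((*W(70,95,45),-15.1))"
python3 -m handwheel '[{"translation":[0,0.006,0],"angular":[0,0,0],"hand":1},{"translation":[0,0.006,0],"angular":[0,0,0],"hand":1},{"translation":[0,0.006,0],"angular":[0,0,0],"hand":1},{"translation":[0,0.003,0],"angular":[0,0,0],"hand":1},{"translation":[0,0,0],"angular":[0,0,0],"hand":1},{"translation":[0,0,0],"angular":[0,0,0],"hand":1}]'
python3 -c "
from h import *
plan((*W(70,95,45),-15.1))"
```

```text
clock: 10.52
position: [0.6229, 0.1437, 0.0509]
ee_rot: [0.001, 0.794, 0.608, 0.002]
contact_force: [-1.1, -0.0, 7.5]
width: 0.013
gripper_force: 29.7
t 10.5 p [0.6229 0.1437 0.0509] yaw -15.15 tilt [0.0044 0.0007] F [-1.1 -0.   7.5] w 0.0130 g 29.7
  turn z -0.05 shift mm [-1.7 22.7  5.9]
clock: 11.02
position: [0.6438, 0.1378, 0.0509]
ee_rot: [0.002, 0.794, 0.608, 0.002]
contact_force: [0.1, -1.1, 5.9]
width: 0.0129
gripper_force: 29.6
t 11.0 p [0.6438 0.1378 0.0509] yaw -15.15 tilt [0.0055 0.0002] F [ 0.1 -1.1  5.9] w 0.0129 g 29.6
  turn z -0.05 shift mm [-1.5  0.9  5.9]
```

```bash

python3 -m handwheel '[{"translation":[0,0.002,0],"angular":[0,0,0],"hand":1},{"translation":[0,0,0],"angular":[0,0,0],"hand":1},{"translation":[0,0,0],"angular":[0,0,0],"hand":1}]'
python3 -m handwheel '[{"translation":[0,0.002,0],"angular":[0,0,0],"hand":1},{"translation":[0,0,0],"angular":[0,0,0],"hand":1},{"translation":[0,0,0],"angular":[0,0,0],"hand":1}]'
python3 -m handwheel '[{"translation":[0,0.001,0],"angular":[0,0,0],"hand":1},{"translation":[0,0,0],"angular":[0,0,0],"hand":1},{"translation":[0,0,0],"angular":[0,0,0],"hand":1}]'
python3 -c "
from h import *
plan((*W(70,95,45),-15.1))"
```

```text
clock: 11.27
position: [0.6451, 0.1375, 0.0509]
ee_rot: [0.001, 0.794, 0.608, 0.002]
contact_force: [-0.3, -0.6, 6.1]
width: 0.0128
gripper_force: 29.6
clock: 11.52
position: [0.6453, 0.1374, 0.0508]
ee_rot: [-0.0, 0.794, 0.608, 0.001]
contact_force: [-3.6, 1.9, 7.9]
width: 0.0128
gripper_force: 29.8
clock: 11.77
position: [0.6453, 0.1374, 0.0508]
ee_rot: [-0.001, 0.794, 0.608, 0.0]
contact_force: [-6.5, 1.0, 10.0]
width: 0.0128
gripper_force: 30.0
t 11.8 p [0.6453 0.1374 0.0508] yaw -15.16 tilt [-0.0009  0.0013] F [-6.5  1.  10. ] w 0.0128 g 30.0
  turn z -0.06 shift mm [-1.5 -0.6  5.8]
```

```bash

python3 -m handwheel '[{"translation":[0,-0.003,0],"angular":[0,0,0],"hand":0.35},{"translation":[0,0,0],"angular":[0,0,0],"hand":0.35},{"translation":[0,0,0],"angular":[0,0,0],"hand":0.35},{"translation":[0,0,-0.03],"angular":[0,0,0],"hand":0.35},{"translation":[0,0,-0.03],"angular":[0,0,0],"hand":0.35},{"translation":[0,0,-0.03],"angular":[0,0,0],"hand":0.35},{"translation":[0,0,-0.03],"angular":[0,0,0],"hand":0.35},{"translation":[0,0,-0.02],"angular":[0,0,0],"hand":0.35},{"translation":[0,0,0],"angular":[0,0,0],"hand":0.35}]'
python3 -c "
from h import *
for n in('top','side'):
  for t in tealights(n):
    if t[2][1]<-.1:print(n,*t)
plan((.6152,-.256,.19,74.9),(.6152,-.256,.01,74.9))"
```

```text
clock: 12.52
position: [0.6468, 0.1376, 0.194]
ee_rot: [0.003, 0.794, 0.608, 0.005]
contact_force: [0.2, 0.4, 0.6]
width: 0.0554
gripper_force: 0.0
top [423.2 235.1] 226 [ 0.615  -0.2548]
top [449.3 274.6] 231 [ 0.5144 -0.3154]
top [452.5 309.3] 241 [ 0.4284 -0.319 ]
top [400.9 316.4] 239 [ 0.4142 -0.191 ]
side [240.6 371.5] 491 [ 0.4147 -0.1931]
side [365.8 381.2] 518 [ 0.6161 -0.2575]
side [314. 430.] 637 [ 0.5154 -0.3175]
side [258.5 445.3] 673 [ 0.4286 -0.3214]
t 12.6 p [0.644  0.1373 0.1889] yaw -15.16 tilt [0.0019 0.0002] F [-0.4  0.1 -0.8] w 0.0552 g 0.0
  turn z 89.94 shift mm [ 74.7 387.2  -1.1]
  turn z -0.00 shift mm [  0.  -0. 180.]
```

```bash

python3 -m handwheel '[{"translation":[0,0,0],"angular":[0,0,7],"hand":0.2},{"translation":[0,0,0],"angular":[0,0,7],"hand":0.2},{"translation":[0,0,0],"angular":[0,0,7],"hand":0.2},{"translation":[0,0,0],"angular":[0,0,7],"hand":0.2},{"translation":[0,0,0],"angular":[0,0,7],"hand":0.2},{"translation":[0,0,0],"angular":[0,0,7],"hand":0.2},{"translation":[0,0,0],"angular":[0,0,7],"hand":0.2},{"translation":[0,0,0],"angular":[0,0,7],"hand":0.2},{"translation":[0,0,0],"angular":[0,0,7],"hand":0.2},{"translation":[0,0,0],"angular":[0,0,7],"hand":0.2}]'
python3 -m handwheel '[{"translation":[0,0,0],"angular":[0,0,7],"hand":0.2},{"translation":[0,0,0],"angular":[0,0,7],"hand":0.2},{"translation":[0,0,0],"angular":[0,0,6],"hand":0.2},{"translation":[0.007,0.035,0],"angular":[0,0,0],"hand":0.2},{"translation":[0.007,0.035,0],"angular":[0,0,0],"hand":0.2},{"translation":[0.007,0.035,0],"angular":[0,0,0],"hand":0.2},{"translation":[0.007,0.035,0],"angular":[0,0,0],"hand":0.2},{"translation":[0.007,0.035,0],"angular":[0,0,0],"hand":0.2},{"translation":[0.007,0.035,0],"angular":[0,0,0],"hand":0.2},{"translation":[0.007,0.035,0],"angular":[0,0,0],"hand":0.2}]'
python3 -m handwheel '[{"translation":[0.007,0.035,0],"angular":[0,0,0],"hand":0.2},{"translation":[0.007,0.035,0],"angular":[0,0,0],"hand":0.2},{"translation":[0.007,0.035,0],"angular":[0,0,0],"hand":0.2},{"translation":[0.005,0.035,0],"angular":[0,0,0],"hand":0.2},{"translation":[0,0,0],"angular":[0,0,0],"hand":0.2},{"translation":[0,0,0],"angular":[0,0,0],"hand":0.2}]'
python3 -c "
from h import *
plan((.6152,-.256,.01,74.9),(*W(0,0,175),74.9))"
```

```text
clock: 13.45
position: [0.6423, 0.1372, 0.1855]
ee_rot: [0.0, 0.999, 0.039, -0.002]
contact_force: [0.7, -0.7, -0.5]
width: 0.0685
gripper_force: 0.0
clock: 14.28
position: [0.6252, -0.1133, 0.1857]
ee_rot: [-0.0, 0.991, -0.132, -0.002]
contact_force: [0.2, 1.0, 0.4]
width: 0.0684
gripper_force: 0.0
clock: 14.78
position: [0.6139, -0.2555, 0.1854]
ee_rot: [-0.001, 0.991, -0.134, -0.002]
contact_force: [-0.1, 0.6, 0.7]
width: 0.0682
gripper_force: 0.0
t 14.8 p [ 0.6139 -0.2555  0.1854] yaw -105.36 tilt [-0.0038  0.0023] F [-0.1  0.6  0.7] w 0.0682 g 0.0
  turn z -0.26 shift mm [1.400e+00 1.000e-01 1.754e+02]
  turn z -0.00 shift mm [-144.  -291.1 -165. ]
```

```bash

python3 -m handwheel '[{"translation":[0.001,0,0.03],"angular":[0,0,0],"hand":0.2},{"translation":[0,0,0.03],"angular":[0,0,0],"hand":0.2},{"translation":[0,0,0.03],"angular":[0,0,0],"hand":0.2},{"translation":[0,0,0.03],"angular":[0,0,0],"hand":0.2},{"translation":[0,0,0.03],"angular":[0,0,0],"hand":0.2},{"translation":[0,0,0.02],"angular":[0,0,0],"hand":0.2},{"translation":[0,0,0.01],"angular":[0,0,0],"hand":0.2},{"translation":[0,0,0],"angular":[0,0,0],"hand":0.2},{"translation":[0,0,0],"angular":[0,0,0],"hand":0.2}]'
python3 -m handwheel '[{"translation":[0,0,0],"angular":[0,0,0],"hand":1},{"translation":[0,0,0],"angular":[0,0,0],"hand":1},{"translation":[0,0,0],"angular":[0,0,0],"hand":1},{"translation":[0,0,0],"angular":[0,0,0],"hand":1}]' 25
python3 -m handwheel '[{"translation":[0,0,-0.01],"angular":[0,0,0],"hand":1},{"translation":[0,0,-0.03],"angular":[0,0,0],"hand":1},{"translation":[0,0,-0.035],"angular":[0,0,0],"hand":1},{"translation":[0,0,-0.035],"angular":[0,0,0],"hand":1},{"translation":[0,0,-0.035],"angular":[0,0,0],"hand":1},{"translation":[0,0,-0.03],"angular":[0,0,0],"hand":1},{"translation":[0,0,0],"angular":[0,0,0],"hand":1}]'
python3 -c "
from h import *
plan((*W(0,0,175),74.9),(*W(0,0,121),74.9))"
```

```text
clock: 15.53
position: [0.6163, -0.253, 0.0079]
ee_rot: [-0.0, 0.991, -0.131, -0.0]
contact_force: [0.1, 0.0, 0.4]
width: 0.0683
gripper_force: 0.0
clock: 15.87
position: [0.6176, -0.2546, 0.0104]
ee_rot: [0.0, 0.991, -0.132, 0.002]
contact_force: [1.2, 0.3, 6.5]
width: 0.0429
gripper_force: 25.8
clock: 16.45
position: [0.6195, -0.256, 0.192]
ee_rot: [0.003, 0.991, -0.132, 0.007]
contact_force: [1.1, -0.8, -0.0]
width: 0.0426
gripper_force: 25.6
t 16.4 p [ 0.6195 -0.256   0.192 ] yaw -105.16 tilt [ 0.0125 -0.0069] F [ 1.1 -0.8 -0. ] w 0.0426 g 25.6
  turn z -0.06 shift mm [-148.2 -290.    17. ]
  turn z -0.00 shift mm [ 0. -0. 54.]
```

```bash

python3 -m handwheel '[{"translation":[-0.0148,-0.029,0],"angular":[0,0,0],"hand":1},{"translation":[-0.0148,-0.029,0],"angular":[0,0,0],"hand":1},{"translation":[-0.0148,-0.029,0],"angular":[0,0,0],"hand":1},{"translation":[-0.0148,-0.029,0],"angular":[0,0,0],"hand":1},{"translation":[-0.0148,-0.029,0],"angular":[0,0,0],"hand":1},{"translation":[-0.0148,-0.029,0],"angular":[0,0,0],"hand":1},{"translation":[-0.0148,-0.029,0],"angular":[0,0,0],"hand":1},{"translation":[-0.0148,-0.029,0],"angular":[0,0,0],"hand":1},{"translation":[-0.0148,-0.029,0],"angular":[0,0,0],"hand":1},{"translation":[-0.0148,-0.029,0],"angular":[0,0,0],"hand":1}]'
python3 -m handwheel '[{"translation":[0,0,0],"angular":[0,0,0],"hand":1},{"translation":[0,0,0],"angular":[0,0,0],"hand":1},{"translation":[0,0,0],"angular":[0,0,0],"hand":1},{"translation":[0,0,0],"angular":[0,0,0],"hand":1}]'
python3 -c "
from h import *
plan((*W(0.5,0,121),74.9))
crop('side',245,110,90,100,6,'pics/z4.png')"
```

```text
clock: 17.28
position: [0.5481, 0.0658, 0.1835]
ee_rot: [0.0, 0.991, -0.132, -0.0]
contact_force: [0.4, -0.5, -0.1]
width: 0.0426
gripper_force: 25.6
clock: 17.62
position: [0.5494, 0.0635, 0.1833]
ee_rot: [0.0, 0.991, -0.132, 0.0]
contact_force: [0.4, 0.4, -0.3]
width: 0.043
gripper_force: 25.6
t 17.6 p [0.5494 0.0635 0.1833] yaw -105.20 tilt [ 0.0002 -0.0005] F [ 0.4  0.4 -0.3] w 0.0430 g 25.6
  turn z -0.10 shift mm [ 3.3  0.2 62.3]
```

View pics/z4.png

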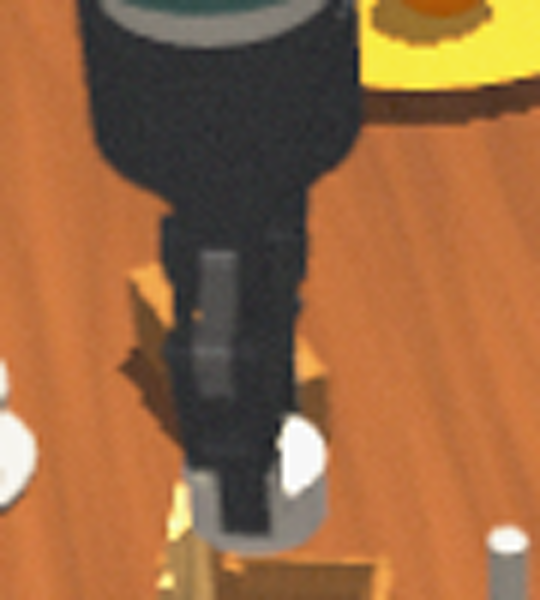

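```bash
python3 - <<'E'
from h import *
a=np.linspace(0,2*np.pi,60)
for b in(173,177):
  for x in(-2,0,2):
    P=np.array([W(x+22*np.cos(t),22*np.sin(t),z) for t in a for z in(b,b+22)]);p=(proj("side",P)-[245,110]+.5)*6-.5
    print(b,x,p.min(0).round(),p.max(0).round())
p,=(proj("side",W(0,-36,183-5))-[245,110]+.5)*6-.5;print("finger tip outer",p)
E
```

```text
173 -2 [184. 407.] [331. 555.]
173 0 [190. 407.] [338. 556.]
173 2 [197. 407.] [344. 556.]
177 -2 [182. 397.] [331. 546.]
177 0 [189. 397.] [337. 546.]
177 2 [196. 397.] [344. 546.]
finger tip outer [254.87894573 574.71556735]
```

```bash

python3 -m handwheel '[{"translation":[0.0022,0,0.01],"angular":[0,0,0],"hand":1},{"translation":[0,0,0.01],"angular":[0,0,0],"hand":1},{"translation":[0,0,0.01],"angular":[0,0,0],"hand":1},{"translation":[0,0,0.01],"angular":[0,0,0],"hand":1},{"translation":[0,0,0.01],"angular":[0,0,0],"hand":1},{"translation":[0,0,0],"angular":[0,0,0],"hand":1},{"translation":[0,0,0],"angular":[0,0,0],"hand":1}]'
python3 -m handwheel '[{"translation":[0,0,0.005],"angular":[0,0,0],"hand":1},{"translation":[0,0,0.005],"angular":[0,0,0],"hand":1},{"translation":[0,0,0],"angular":[0,0,0],"hand":1},{"translation":[0,0,0],"angular":[0,0,0],"hand":1}]'
python3 -c "
from h import *
plan((*W(0,0,121),74.9))"
```

```text
clock: 18.25
position: [0.5506, 0.0639, 0.1322]
ee_rot: [0.0, 0.991, -0.132, -0.001]
contact_force: [0.4, -0.2, -1.2]
width: 0.0425
gripper_force: 25.6
clock: 18.58
position: [0.5511, 0.064, 0.1231]
ee_rot: [-0.0, 0.991, -0.132, -0.0]
contact_force: [0.0, 0.3, -0.2]
width: 0.0427
gripper_force: 25.6
t 18.6 p [0.5511 0.064  0.1231] yaw -105.14 tilt [-0.0003  0.0001] F [ 0.   0.3 -0.2] w 0.0427 g 25.6
  turn z -0.04 shift mm [1.2 1.1 2.1]
```

```bash

python3 -m handwheel '[{"translation":[0,0.001,0.001],"angular":[0,0,0],"hand":1},{"translation":[0,0,0.002],"angular":[0,0,0],"hand":1},{"translation":[0,0,0],"angular":[0,0,0],"hand":1}]'
python3 -m handwheel '[{"translation":[0,0,0],"angular":[0,0,0],"hand":0.3},{"translation":[0,0,0],"angular":[0,0,0],"hand":0.3},{"translation":[0,0,0],"angular":[0,0,0],"hand":0.3},{"translation":[0,0,-0.025],"angular":[0,0,0],"hand":0.2},{"translation":[0,0,-0.025],"angular":[0,0,0],"hand":0.2},{"translation":[0,0,-0.025],"angular":[0,0,0],"hand":0.2},{"translation":[0.01,0.03,0],"angular":[0,0,0],"hand":0.2},{"translation":[0.01,0.03,0],"angular":[0,0,0],"hand":0.2},{"translation":[0.01,0.03,0],"angular":[0,0,0],"hand":0.2},{"translation":[0.01,0.03,0],"angular":[0,0,0],"hand":0.2}]'
python3 -m handwheel '[{"translation":[0,0.03,0],"angular":[0,0,0],"hand":0.2},{"translation":[0,0.03,0],"angular":[0,0,0],"hand":0.2},{"translation":[0,0.03,0],"angular":[0,0,0],"hand":0.2},{"translation":[0,0.03,0],"angular":[0,0,0],"hand":0.2},{"translation":[0,0.03,0],"angular":[0,0,0],"hand":0.2},{"translation":[0,0.03,0],"angular":[0,0,0],"hand":0.2}]'
python3 - <<'E'
from h import *
for n in('top','side'):
  im=manip.get_image(n);cv2.imwrite(f"pics/{n}_a.png",im[:,:,::-1])
  for t in tealights(n,.022,im):
    if t[2][1]<-.1:print(n,*t)
  if n=="top": a=im[215:295,265:335,::-1]
  else: b=im[170:290,225:365,::-1]
r=lambda i,s:cv2.resize(i,None,fx=s,fy=s,interpolation=cv2.INTER_CUBIC)
A=r(a,4.5);B=r(b,3);c=np.zeros((max(A.shape[0],B.shape[0]),A.shape[1]+B.shape[1],3),np.uint8);c[:A.shape[0],:A.shape[1]]=A;c[:B.shape[0],A.shape[1]:]=B
cv2.imwrite("pics/d1.png",c)
plan((.515,-.3164,.19,74.9),(.515,-.3164,.005,74.9))
E
```

```text
clock: 18.83
position: [0.5516, 0.0631, 0.121]
ee_rot: [-0.0, 0.991, -0.132, 0.001]
contact_force: [-0.8, 1.2, 2.4]
width: 0.0426
gripper_force: 27.3
clock: 19.67
position: [0.5581, -0.0644, 0.1954]
ee_rot: [0.0, 0.991, -0.131, 0.0]
contact_force: [0.3, -0.4, 0.7]
width: 0.0684
gripper_force: 0.0
clock: 20.17
position: [0.5105, -0.2384, 0.1951]
ee_rot: [-0.0, 0.991, -0.132, -0.0]
contact_force: [1.0, -0.6, -0.4]
width: 0.0684
gripper_force: 0.0
top [450.2 312.6] 110 [ 0.4205 -0.313 ]
side [240.6 371.5] 487 [ 0.4147 -0.1932]
side [314. 430.] 636 [ 0.5154 -0.3175]
side [253. 444.] 351 [ 0.4207 -0.3175]
t 20.3 p [ 0.5102 -0.2413  0.195 ] yaw -105.40 tilt [-0.0007 -0.0024] F [0.9 1.2 0.3] w 0.0685 g 0.0
  turn z -0.30 shift mm [24.2 71.2  5. ]
  turn z -0.00 shift mm [  0.  -0. 185.]
```

View pics/d1.png

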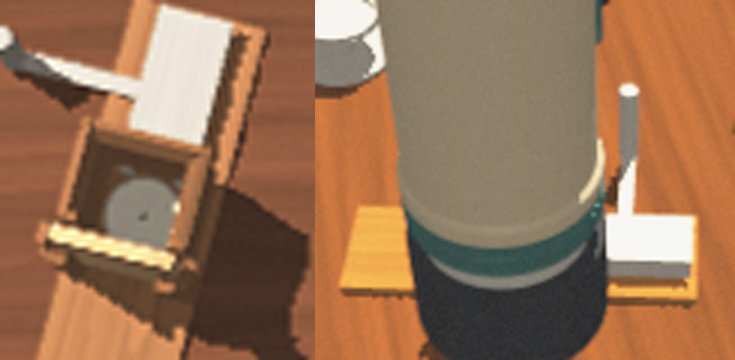

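The first tealight lies flat on the shaft floor (crop disc (145,212)). Next one: B at (0.515,-0.316).

```bash

python3 -m handwheel '[{"translation":[0.008,0.024,0],"angular":[0,0,0],"hand":0.2},{"translation":[0.008,0.024,0],"angular":[0,0,0],"hand":0.2},{"translation":[0.008,0.024,0.02],"angular":[0,0,0],"hand":0.2},{"translation":[0,0,0.035],"angular":[0,0,0],"hand":0.2},{"translation":[0,0,0.035],"angular":[0,0,0],"hand":0.2},{"translation":[0,0,0.03],"angular":[0,0,0],"hand":0.2},{"translation":[0,0,0],"angular":[0,0,0],"hand":0.2},{"translation":[0,0,0],"angular":[0,0,0],"hand":0.2}]'
python3 -c "
from h import *
plan((.515,-.3164,.006,74.9))"
```

```text
clock: 20.93
position: [0.5148, -0.3115, 0.0739]
ee_rot: [-0.001, 0.991, -0.132, -0.002]
contact_force: [0.6, -0.6, -0.3]
width: 0.0688
gripper_force: 0.0
t 20.9 p [ 0.5148 -0.3115  0.0739] yaw -105.13 tilt [-0.0033  0.003 ] F [ 0.6 -0.6 -0.3] w 0.0688 g 0.0
  turn z -0.03 shift mm [ 1.5  4.7 67.9]
```

```bash

python3 -m handwheel '[{"translation":[0.0015,0.0045,0.02],"angular":[0,0,0],"hand":0.2},{"translation":[0,0,0.02],"angular":[0,0,0],"hand":0.2},{"translation":[0,0,0.018],"angular":[0,0,0],"hand":0.2},{"translation":[0,0,0.008],"angular":[0,0,0],"hand":0.2},{"translation":[0,0,0],"angular":[0,0,0],"hand":0.2},{"translation":[0,0,0],"angular":[0,0,0],"hand":0.2},{"translation":[0,0,0],"angular":[0,0,0],"hand":1},{"translation":[0,0,0],"angular":[0,0,0],"hand":1},{"translation":[0,0,0],"angular":[0,0,0],"hand":1},{"translation":[0,0,0],"angular":[0,0,0],"hand":1}]' 25
python3 -m handwheel '[{"translation":[0,0,-0.01],"angular":[0,0,0],"hand":1},{"translation":[0,0,-0.03],"angular":[0,0,0],"hand":1},{"translation":[0,0,-0.035],"angular":[0,0,0],"hand":1},{"translation":[0,0,-0.035],"angular":[0,0,0],"hand":1},{"translation":[0,0,-0.035],"angular":[0,0,0],"hand":1},{"translation":[0,0,-0.03],"angular":[0,0,0],"hand":1},{"translation":[0,0,0],"angular":[0,0,0],"hand":1},{"translation":[0,0,0],"angular":[0,0,0],"hand":1}]'
python3 -c "
from h import *
plan((*W(-0.5,0,185),74.9))"
```

```text
clock: 21.77
position: [0.5169, -0.3183, 0.0112]
ee_rot: [0.001, 0.991, -0.132, 0.002]
contact_force: [-0.6, 1.0, 5.9]
width: 0.0427
gripper_force: 24.9
clock: 22.43
position: [0.5168, -0.3183, 0.1875]
ee_rot: [0.001, 0.991, -0.132, 0.003]
contact_force: [-0.6, 0.6, -0.8]
width: 0.0425
gripper_force: 25.6
t 22.4 p [ 0.5168 -0.3183  0.1875] yaw -105.15 tilt [ 0.0047 -0.0036] F [-0.6  0.6 -0.8] w 0.0425 g 25.6
  turn z -0.05 shift mm [ -65.8 -376.9    2.5]
```

```bash
cat >> h.py <<'E'
def held():
    """local x of a held tealight (side view silhouette), TCP local x,y"""
    s,_=st();p=s["position"];b=p[2]*1000-8
    im=manip.get_image("side");c=proj("side",W(0,0,b+11))[0]
    u0,v0=(c-[22,16]).astype(int);hsv=cv2.cvtColor(im[v0:v0+32,u0:u0+44],cv2.COLOR_RGB2HSV)
    m=((hsv[...,1]<50)&(hsv[...,2]>95)).astype(np.uint8)
    k,l,sv,_=cv2.connectedComponentsWithStats(m)
    u=[i for i in range(1,k) if sv[i,4]>15]; xs=[sv[i,0]+u0 for i in u]+[sv[i,0]+sv[i,2]+u0 for i in u]
    o=min(xs)-.5,max(xs)-.5
    a=np.linspace(0,2*np.pi,60);f=lambda x:proj("side",np.array([W(x+22*np.cos(t),22*np.sin(t),z) for t in a for z in(b,b+22)]))[:,0]
    L=f(0);e=f(5);per=(e.mean()-L.mean())/5
    q=p[:2]-O;print("edges",o,"pred0",L.min().round(1),L.max().round(1),"x from left/right edge",round((o[0]-L.min())/per,1),round((o[1]-L.max())/per,1),"TCP local",(q@EX*1000).round(1),(q@EY*1000).round(1))
E
python3 -m handwheel '[{"translation":[-0.006,-0.034,0],"angular":[0,0,0],"hand":1},{"translation":[-0.006,-0.034,0],"angular":[0,0,0],"hand":1},{"translation":[-0.006,-0.034,0],"angular":[0,0,0],"hand":1},{"translation":[-0.006,-0.034,0],"angular":[0,0,0],"hand":1},{"translation":[-0.006,-0.034,0],"angular":[0,0,0],"hand":1},{"translation":[-0.006,-0.034,0],"angular":[0,0,0],"hand":1},{"translation":[-0.006,-0.034,0],"angular":[0,0,0],"hand":1},{"translation":[-0.006,-0.034,0],"angular":[0,0,0],"hand":1},{"translation":[-0.006,-0.034,0],"angular":[0,0,0],"hand":1},{"translation":[-0.006,-0.034,0],"angular":[0,0,0],"hand":1}]'
python3 -m handwheel '[{"translation":[-0.005,-0.035,0],"angular":[0,0,0],"hand":1},{"translation":[0,0,0],"angular":[0,0,0],"hand":1},{"translation":[0,0,0],"angular":[0,0,0],"hand":1},{"translation":[0,0,0],"angular":[0,0,0],"hand":1},{"translation":[0,0,0],"angular":[0,0,0],"hand":1}]'
python3 -c "
from h import *
plan((*W(-0.5,0,121),74.9));held()"
```

```text
clock: 23.27
position: [0.5454, 0.028, 0.1829]
ee_rot: [0.0, 0.991, -0.132, -0.002]
contact_force: [0.9, -0.6, -0.4]
width: 0.0421
gripper_force: 25.7
clock: 23.68
position: [0.5505, 0.0604, 0.1836]
ee_rot: [0.0, 0.991, -0.132, -0.001]
contact_force: [1.5, -1.0, -0.7]
width: 0.0424
gripper_force: 25.7
t 23.7 p [0.5505 0.0604 0.1836] yaw -105.20 tilt [-0.0017 -0.0005] F [ 1.5 -1.  -0.7] w 0.0424 g 25.7
  turn z -0.10 shift mm [ 0.4 -2.6 62.6]
edges (np.float64(275.5), np.float64(298.5)) pred0 276.2 300.8 x from left/right edge -1.2 -4.3 TCP local -0.9 -2.6
```

```bash

python3 -m handwheel '[{"translation":[0.0022,-0.0026,0.01],"angular":[0,0,0],"hand":1},{"translation":[0,0,0.01],"angular":[0,0,0],"hand":1},{"translation":[0,0,0.01],"angular":[0,0,0],"hand":1},{"translation":[0,0,0.01],"angular":[0,0,0],"hand":1},{"translation":[0,0,0.01],"angular":[0,0,0],"hand":1},{"translation":[0,0,0.005],"angular":[0,0,0],"hand":1},{"translation":[0,0,0.005],"angular":[0,0,0],"hand":1},{"translation":[0,0,0.001],"angular":[0,0,0],"hand":1},{"translation":[0,0,0],"angular":[0,0,0],"hand":1},{"translation":[0,0,0],"angular":[0,0,0],"hand":1}]'
python3 -c "
from h import *
plan((*W(-0.5,0,121),74.9))"
```

```text
clock: 24.57
position: [0.5543, 0.0634, 0.1236]
ee_rot: [-0.0, 0.991, -0.132, 0.0]
contact_force: [0.5, 1.0, -0.4]
width: 0.0425
gripper_force: 25.7
t 24.6 p [0.5543 0.0634 0.1236] yaw -105.14 tilt [0.0009 0.0001] F [ 0.5  1.  -0.4] w 0.0425 g 25.7
  turn z -0.04 shift mm [-2.5  1.3  2.6]
```

```bash

python3 -m handwheel '[{"translation":[-0.0005,0.0012,0.002],"angular":[0,0,0],"hand":1},{"translation":[0,0,0],"angular":[0,0,0],"hand":1},{"translation":[0,0,0],"angular":[0,0,0],"hand":0.3},{"translation":[0,0,0],"angular":[0,0,0],"hand":0.3},{"translation":[0,0,0],"angular":[0,0,0],"hand":0.3},{"translation":[0,0,-0.025],"angular":[0,0,0],"hand":0.2},{"translation":[0,0,-0.025],"angular":[0,0,0],"hand":0.2},{"translation":[0,0,-0.025],"angular":[0,0,0],"hand":0.2},{"translation":[0,0.03,0],"angular":[0,0,0],"hand":0.2},{"translation":[0,0.03,0],"angular":[0,0,0],"hand":0.2}]'
python3 -m handwheel '[{"translation":[0,0.03,0],"angular":[0,0,0],"hand":0.2},{"translation":[0,0.03,0],"angular":[0,0,0],"hand":0.2},{"translation":[0,0.03,0],"angular":[0,0,0],"hand":0.2},{"translation":[0,0.03,0],"angular":[0,0,0],"hand":0.2},{"translation":[0,0.03,0],"angular":[0,0,0],"hand":0.2},{"translation":[0,0,0],"angular":[0,0,0],"hand":0.2}]'
python3 - <<'E'
from h import *
for n in('top','side'):
  im=manip.get_image(n);cv2.imwrite(f"pics/{n}_b.png",im[:,:,::-1])
  for t in tealights(n,.022,im):
    if t[2][1]<-.1:print(n,*t)
plan((.4285,-.3205,.195,74.9),(.4285,-.3205,.006,74.9))
E
```

```text
clock: 25.4
position: [0.5388, 0.0046, 0.1984]
ee_rot: [-0.0, 0.991, -0.13, 0.002]
contact_force: [-0.3, 0.2, -0.7]
width: 0.0685
gripper_force: 0.0
clock: 25.9
position: [0.4971, -0.1452, 0.1964]
ee_rot: [0.002, 0.991, -0.134, -0.0]
contact_force: [0.1, 0.2, -0.1]
width: 0.0683
gripper_force: 0.0
top [454.6 306.2] 116 [ 0.4361 -0.3247]
top [400.6 317.2] 210 [ 0.4121 -0.1901]
side [239.1 371.3] 422 [ 0.4123 -0.1922]
side [263.1 447.4] 387 [ 0.435 -0.326]
t 26.0 p [ 0.4979 -0.1412  0.1963] yaw -105.30 tilt [0.0001 0.0005] F [-0.8  0.4 -0.2] w 0.0684 g 0.0
  turn z -0.20 shift mm [-20.3 191.1   1.3]
  turn z -0.00 shift mm [  0.  -0. 189.]
```

```bash
python3 - <<'E'
from h import *
for n in('top','side'):
  im=cv2.imread(f"pics/{n}_b.png")[:,:,::-1]
  u,v=map(int,proj(n,[.4286,-.3205,.022])[0]);r=16 if n=="top" else 24
  h=cv2.cvtColor(np.ascontiguousarray(im[v-r:v+r,u-r:u+r]),cv2.COLOR_RGB2HSV);m=(h[...,1]<60)&(h[...,2]>70)
  k,_,s,c=cv2.connectedComponentsWithStats(m.astype(np.uint8));i=1+s[1:,4].argmax();print(n,s[i],c[i]+[u-r,v-r],onz(n,c[i]+[u-r,v-r],.022 if n=="top" else .016))
im=cv2.imread("pics/top_b.png")[:,:,::-1];h=cv2.cvtColor(np.ascontiguousarray(im),cv2.COLOR_RGB2HSV)[235:280,275:320];m=(h[...,1]<60)&(h[...,2]>70)
k,_,s,c=cv2.connectedComponentsWithStats(m.astype(np.uint8))
for i in range(1,k):
  if s[i,4]>30: print("shaft",s[i],c[i]+[275,235],"pred z50",proj("top",W(0,0,50)))
E
```

```text
top [  6   8  20  18 280] [452.18928571 309.61071429] [ 0.42775622 -0.31828001  0.022     ]
side [ 10  11  30  34 797] [259.00125471 447.35884567] [ 0.42856919 -0.32228972  0.016     ]
shaft [ 15   0  23  12 191] [302.78534031 239.60209424] pred z50 [[296.42004787 261.39187573]]
shaft [ 13  17  17  19 234] [296.20512821 260.64102564] pred z50 [[296.42004787 261.39187573]]
```

```bash

python3 -m handwheel '[{"translation":[-0.0034,0.032,0],"angular":[0,0,0],"hand":0.2},{"translation":[-0.0034,0.032,0],"angular":[0,0,0],"hand":0.2},{"translation":[-0.0034,0.032,0],"angular":[0,0,0],"hand":0.2},{"translation":[-0.0034,0.032,0],"angular":[0,0,0],"hand":0.2},{"translation":[-0.0034,0.032,0],"angular":[0,0,0],"hand":0.2},{"translation":[-0.0034,0.032,0.02],"angular":[0,0,0],"hand":0.2},{"translation":[0,0,0.035],"angular":[0,0,0],"hand":0.2},{"translation":[0,0,0.035],"angular":[0,0,0],"hand":0.2},{"translation":[0,0,0.03],"angular":[0,0,0],"hand":0.2},{"translation":[0,0,0],"angular":[0,0,0],"hand":0.2}]'
python3 -m handwheel '[{"translation":[0,0,0],"angular":[0,0,0],"hand":0.2}]'
python3 -c "
from h import *
plan((.4285,-.3205,.006,74.9))"
```

```text
clock: 26.83
position: [0.4254, -0.3162, 0.071]
ee_rot: [-0.004, 0.991, -0.131, -0.005]
contact_force: [-0.7, 1.1, -0.1]
width: 0.0688
gripper_force: 0.0
clock: 26.92
position: [0.4282, -0.3187, 0.0753]
ee_rot: [-0.001, 0.991, -0.131, -0.001]
contact_force: [0.4, -0.5, 0.2]
width: 0.0681
gripper_force: 0.0
t 26.9 p [ 0.4282 -0.3187  0.0753] yaw -105.08 tilt [-0.0025  0.0031] F [ 0.4 -0.5  0.2] w 0.0681 g 0.0
  turn z 0.02 shift mm [ 0.8  1.6 69.3]
```

```bash

python3 -m handwheel '[{"translation":[0.0005,0.0015,0.02],"angular":[0,0,0],"hand":0.2},{"translation":[0,0,0.02],"angular":[0,0,0],"hand":0.2},{"translation":[0,0,0.018],"angular":[0,0,0],"hand":0.2},{"translation":[0,0,0.008],"angular":[0,0,0],"hand":0.2},{"translation":[0,0,0],"angular":[0,0,0],"hand":0.2},{"translation":[0,0,0],"angular":[0,0,0],"hand":0.2},{"translation":[0,0,0],"angular":[0,0,0],"hand":1},{"translation":[0,0,0],"angular":[0,0,0],"hand":1},{"translation":[0,0,0],"angular":[0,0,0],"hand":1},{"translation":[0,0,0],"angular":[0,0,0],"hand":1}]' 25
python3 -m handwheel '[{"translation":[0,0,-0.01],"angular":[0,0,0],"hand":1},{"translation":[0,0,-0.03],"angular":[0,0,0],"hand":1},{"translation":[0,0,-0.035],"angular":[0,0,0],"hand":1},{"translation":[0,0,-0.035],"angular":[0,0,0],"hand":1},{"translation":[0,0,-0.035],"angular":[0,0,0],"hand":1},{"translation":[0,0,-0.03],"angular":[0,0,0],"hand":1},{"translation":[0,0,0],"angular":[0,0,0],"hand":1},{"translation":[0,0,0],"angular":[0,0,0],"hand":1}]'
python3 -c "
from h import *
plan((*W(-0.5,0,185),74.9))"
```

```text
clock: 27.75
position: [0.4295, -0.3227, 0.012]
ee_rot: [0.001, 0.991, -0.132, 0.001]
contact_force: [0.4, 1.2, 4.8]
width: 0.0422
gripper_force: 24.7
clock: 28.42
position: [0.4294, -0.3229, 0.1885]
ee_rot: [0.002, 0.991, -0.132, 0.003]
contact_force: [-0.6, 0.7, -0.6]
width: 0.0426
gripper_force: 25.6
t 28.4 p [ 0.4294 -0.3229  0.1885] yaw -105.15 tilt [ 0.0045 -0.0043] F [-0.6  0.7 -0.6] w 0.0426 g 25.6
  turn z -0.05 shift mm [  17.4 -404.1    3.5]
```

```bash

python3 -m handwheel '[{"translation":[0.0017,-0.034,0],"angular":[0,0,0],"hand":1},{"translation":[0.0017,-0.034,0],"angular":[0,0,0],"hand":1},{"translation":[0.0017,-0.034,0],"angular":[0,0,0],"hand":1},{"translation":[0.0017,-0.034,0],"angular":[0,0,0],"hand":1},{"translation":[0.0017,-0.034,0],"angular":[0,0,0],"hand":1},{"translation":[0.0017,-0.034,0],"angular":[0,0,0],"hand":1},{"translation":[0.0017,-0.034,0],"angular":[0,0,0],"hand":1},{"translation":[0.0017,-0.034,0],"angular":[0,0,0],"hand":1},{"translation":[0.0017,-0.034,0],"angular":[0,0,0],"hand":1},{"translation":[0.0017,-0.034,0],"angular":[0,0,0],"hand":1}]'
python3 -m handwheel '[{"translation":[0,-0.034,0],"angular":[0,0,0],"hand":1},{"translation":[0,-0.029,0],"angular":[0,0,0],"hand":1},{"translation":[0,0,0],"angular":[0,0,0],"hand":1},{"translation":[0,0,0],"angular":[0,0,0],"hand":1},{"translation":[0,0,0],"angular":[0,0,0],"hand":1},{"translation":[0,0,0],"angular":[0,0,0],"hand":1}]'
python3 -c "
from h import *
plan((*W(-0.5,0,121),74.9));held()"
```

```text
clock: 29.25
position: [0.5327, 0.0036, 0.1841]
ee_rot: [0.0, 0.991, -0.132, -0.001]
contact_force: [0.1, -1.0, -0.2]
width: 0.0431
gripper_force: 25.7
clock: 29.75
position: [0.5494, 0.0615, 0.1847]
ee_rot: [0.0, 0.991, -0.132, -0.001]
contact_force: [-0.0, -0.9, -0.7]
width: 0.0426
gripper_force: 25.7
t 29.8 p [0.5494 0.0615 0.1847] yaw -105.21 tilt [-0.0017 -0.0005] F [-0.  -0.9 -0.7] w 0.0426 g 25.7
  turn z -0.11 shift mm [ 1.7 -1.7 63.7]
edges (np.float64(275.5), np.float64(298.5)) pred0 276.1 300.8 x from left/right edge -1.1 -4.2 TCP local -2.2 -1.7
```

```bash

python3 -m handwheel '[{"translation":[0.002,-0.0005,0.01],"angular":[0,0,0],"hand":1},{"translation":[0,0,0.01],"angular":[0,0,0],"hand":1},{"translation":[0,0,0.01],"angular":[0,0,0],"hand":1},{"translation":[0,0,0.01],"angular":[0,0,0],"hand":1},{"translation":[0,0,0.01],"angular":[0,0,0],"hand":1},{"translation":[0,0,0.005],"angular":[0,0,0],"hand":1},{"translation":[0,0,0.005],"angular":[0,0,0],"hand":1},{"translation":[0,0,0.001],"angular":[0,0,0],"hand":1},{"translation":[0,0,0],"angular":[0,0,0],"hand":1},{"translation":[0,0,0],"angular":[0,0,0],"hand":1}]'
python3 -c "
from h import *
plan((*W(0.3,0,121),74.9))"
```

```text
clock: 30.63
position: [0.5524, 0.0626, 0.1245]
ee_rot: [-0.0, 0.991, -0.132, 0.0]
contact_force: [0.1, 0.4, 0.1]
width: 0.0428
gripper_force: 25.7
t 30.6 p [0.5524 0.0626 0.1245] yaw -105.13 tilt [ 0.0005 -0.0001] F [0.1 0.4 0.1] w 0.0428 g 25.7
  turn z -0.03 shift mm [-0.1  0.1  3.5]
```

```bash

python3 -m handwheel '[{"translation":[0,0,0.003],"angular":[0,0,0],"hand":1},{"translation":[0,0,0],"angular":[0,0,0],"hand":1},{"translation":[0,0,0],"angular":[0,0,0],"hand":0.3},{"translation":[0,0,0],"angular":[0,0,0],"hand":0.3},{"translation":[0,0,0],"angular":[0,0,0],"hand":0.3},{"translation":[0,0,-0.025],"angular":[0,0,0],"hand":0.2},{"translation":[0,0,-0.025],"angular":[0,0,0],"hand":0.2},{"translation":[0,0,-0.025],"angular":[0,0,0],"hand":0.2},{"translation":[0,0.03,0],"angular":[0,0,0],"hand":0.2},{"translation":[0,0.03,0],"angular":[0,0,0],"hand":0.2}]'
python3 -m handwheel '[{"translation":[0,0.03,0],"angular":[0,0,0],"hand":0.2},{"translation":[0,0.03,0],"angular":[0,0,0],"hand":0.2},{"translation":[0,0.03,0],"angular":[0,0,0],"hand":0.2},{"translation":[0,0.03,0],"angular":[0,0,0],"hand":0.2},{"translation":[0,0,0],"angular":[0,0,0],"hand":0.2}]'
cat >> h.py <<'E'
def blob(n,P,r,im,zc):
    u,v=map(int,proj(n,P)[0]);h=cv2.cvtColor(np.ascontiguousarray(im[v-r:v+r,u-r:u+r]),cv2.COLOR_RGB2HSV);m=(h[...,1]<60)&(h[...,2]>70)
    k,_,s,c=cv2.connectedComponentsWithStats(m.astype(np.uint8))
    for i in range(1,k):
        if s[i,4]>30:q=c[i]+[u-r,v-r];print(n,"size",s[i,2:],"px",q.round(1),"world",onz(n,q,zc).round(4))
E
python3 - <<'E'
from h import *
T=manip.get_image("top");S=manip.get_image("side");cv2.imwrite("pics/top_c.png",T[:,:,::-1])
blob("top",[.4145,-.1915,.022],18,T,.022);blob("side",[.4145,-.1915,.016],26,S,.016)
print("shaft");blob("top",W(0,0,72),20,T,.072);print(W(0,0,72))
plan((.4145,-.192,.195,74.9))
E
```

```text
clock: 31.47
position: [0.5379, 0.0047, 0.1984]
ee_rot: [0.0, 0.991, -0.13, 0.002]
contact_force: [0.4, -0.2, -0.2]
width: 0.0683
gripper_force: 0.0
clock: 31.88
position: [0.5039, -0.116, 0.1964]
ee_rot: [0.002, 0.991, -0.134, -0.0]
contact_force: [0.8, -0.0, 0.1]
width: 0.068
gripper_force: 0.0
top size [ 15  36 248] px [411.7 315.9] world [ 0.4147 -0.2176  0.022 ]
top size [ 16  18 226] px [399.8 316.2] world [ 0.4147 -0.1881  0.022 ]
side size [ 27  29 633] px [241.3 374.1] world [ 0.4149 -0.1949  0.016 ]
shaft
top size [18  7 96] px [303.1 242.3] world [0.5955 0.0447 0.072 ]
top size [ 19  18 248] px [295.4 260.9] world [0.5507 0.0637 0.072 ]
[0.552  0.0626 0.072 ]
t 32.0 p [ 0.5049 -0.1121  0.1963] yaw -105.30 tilt [0.     0.0004] F [-0.   0.9 -0.3] w 0.0684 g 0.0
  turn z -0.20 shift mm [-66.4 100.7   1.3]
```

```bash

python3 -m handwheel '[{"translation":[-0.0166,0.025,0],"angular":[0,0,0],"hand":0.2},{"translation":[-0.0166,0.025,0],"angular":[0,0,0],"hand":0.2},{"translation":[-0.0166,0.025,0],"angular":[0,0,0],"hand":0.2},{"translation":[-0.0166,0.025,0],"angular":[0,0,0],"hand":0.2},{"translation":[0,0,0.02],"angular":[0,0,0],"hand":0.2},{"translation":[0,0,0.035],"angular":[0,0,0],"hand":0.2},{"translation":[0,0,0.035],"angular":[0,0,0],"hand":0.2},{"translation":[0,0,0.03],"angular":[0,0,0],"hand":0.2},{"translation":[0,0,0],"angular":[0,0,0],"hand":0.2},{"translation":[0,0,0],"angular":[0,0,0],"hand":0.2}]'
python3 -c "
from h import *
S=manip.get_image('side');blob('side',[.4145,-.1915,.016],26,S,.016)
plan((.4145,-.1925,.006,74.9))"
```

```text
clock: 32.82
position: [0.4145, -0.189, 0.0755]
ee_rot: [-0.001, 0.991, -0.131, -0.002]
contact_force: [0.5, 0.5, 0.6]
width: 0.0682
gripper_force: 0.0
side size [  9  17 102] px [217.3 353.7] world [ 0.3779 -0.1464  0.016 ]
side size [ 27  29 564] px [242.1 374.5] world [ 0.4161 -0.196   0.016 ]
t 32.9 p [ 0.4159 -0.19    0.0769] yaw -105.08 tilt [0.0005 0.0001] F [ 0.2  0.5 -1.3] w 0.0682 g 0.0
  turn z 0.02 shift mm [-0.7  2.8 70.9]
```

```bash

python3 -m handwheel '[{"translation":[-0.0005,0.0028,0.02],"angular":[0,0,0],"hand":0.2},{"translation":[0,0,0.02],"angular":[0,0,0],"hand":0.2},{"translation":[0,0,0.018],"angular":[0,0,0],"hand":0.2},{"translation":[0,0,0.008],"angular":[0,0,0],"hand":0.2},{"translation":[0,0,0],"angular":[0,0,0],"hand":0.2},{"translation":[0,0,0],"angular":[0,0,0],"hand":0.2},{"translation":[0,0,0],"angular":[0,0,0],"hand":1},{"translation":[0,0,0],"angular":[0,0,0],"hand":1},{"translation":[0,0,0],"angular":[0,0,0],"hand":1},{"translation":[0,0,0],"angular":[0,0,0],"hand":1}]' 25
python3 -m handwheel '[{"translation":[0,0,-0.01],"angular":[0,0,0],"hand":1},{"translation":[0,0,-0.03],"angular":[0,0,0],"hand":1},{"translation":[0,0,-0.035],"angular":[0,0,0],"hand":1},{"translation":[0,0,-0.035],"angular":[0,0,0],"hand":1},{"translation":[0,0,-0.035],"angular":[0,0,0],"hand":1},{"translation":[0,0,-0.03],"angular":[0,0,0],"hand":1},{"translation":[0,0,0],"angular":[0,0,0],"hand":1},{"translation":[0,0,0],"angular":[0,0,0],"hand":1}]'
python3 -c "
from h import *
plan((*W(-0.5,0,185),74.9))"
```

```text
clock: 33.7
position: [0.4148, -0.1936, 0.0118]
ee_rot: [0.001, 0.991, -0.132, 0.001]
contact_force: [-1.0, 0.6, 5.0]
width: 0.0427
gripper_force: 24.5
clock: 34.37
position: [0.4149, -0.1937, 0.1877]
ee_rot: [0.001, 0.991, -0.132, 0.003]
contact_force: [-0.5, -0.5, -0.8]
width: 0.0424
gripper_force: 25.7
t 34.4 p [ 0.4149 -0.1937  0.1877] yaw -105.15 tilt [ 0.005  -0.0032] F [-0.5 -0.5 -0.8] w 0.0424 g 25.7
  turn z -0.05 shift mm [  65.2 -283.1    2.7]
```

```bash

python3 -m handwheel '[{"translation":[0.011,-0.031,0],"angular":[0,0,0],"hand":1},{"translation":[0.011,-0.031,0],"angular":[0,0,0],"hand":1},{"translation":[0.011,-0.031,0],"angular":[0,0,0],"hand":1},{"translation":[0.011,-0.031,0],"angular":[0,0,0],"hand":1},{"translation":[0.011,-0.031,0],"angular":[0,0,0],"hand":1},{"translation":[0.011,-0.031,0],"angular":[0,0,0],"hand":1},{"translation":[0,-0.031,0],"angular":[0,0,0],"hand":1},{"translation":[0,-0.031,0],"angular":[0,0,0],"hand":1},{"translation":[0,-0.031,0],"angular":[0,0,0],"hand":1},{"translation":[0,0,0],"angular":[0,0,0],"hand":1}]'
python3 -m handwheel '[{"translation":[0,-0.003,0],"angular":[0,0,0],"hand":1},{"translation":[0,0,0],"angular":[0,0,0],"hand":1},{"translation":[0,0,0],"angular":[0,0,0],"hand":1},{"translation":[0,0,0],"angular":[0,0,0],"hand":1}]'
python3 -c "
from h import *
plan((*W(-0.5,0,121),74.9));held()"
```

```text
clock: 35.2
position: [0.5504, 0.0642, 0.1834]
ee_rot: [-0.002, 0.992, -0.13, -0.001]
contact_force: [0.1, -0.2, -0.5]
width: 0.0421
gripper_force: 25.7
clock: 35.53
position: [0.5507, 0.0609, 0.1849]
ee_rot: [0.0, 0.991, -0.132, -0.0]
contact_force: [0.6, 0.2, -0.5]
width: 0.0425
gripper_force: 25.8
t 35.5 p [0.5507 0.0609 0.1849] yaw -105.23 tilt [-0.001  -0.0003] F [ 0.6  0.2 -0.5] w 0.0425 g 25.8
  turn z -0.13 shift mm [ 0.4 -2.  63.9]
edges (np.float64(276.5), np.float64(299.5)) pred0 276.1 300.8 x from left/right edge 0.8 -2.4 TCP local -0.9 -2.0
```

```bash

python3 -m handwheel '[{"translation":[0.0005,-0.0008,0.01],"angular":[0,0,0],"hand":1},{"translation":[0,0,0.01],"angular":[0,0,0],"hand":1},{"translation":[0,0,0.01],"angular":[0,0,0],"hand":1},{"translation":[0,0,0.01],"angular":[0,0,0],"hand":1},{"translation":[0,0,0.01],"angular":[0,0,0],"hand":1},{"translation":[0,0,0.005],"angular":[0,0,0],"hand":1},{"translation":[0,0,0.005],"angular":[0,0,0],"hand":1},{"translation":[0,0,0.001],"angular":[0,0,0],"hand":1},{"translation":[0,0,0],"angular":[0,0,0],"hand":1},{"translation":[0,0,0],"angular":[0,0,0],"hand":1}]'
python3 -c "
from h import *
plan((*W(-0.3,0,121),74.9))"
```

```text
clock: 36.42
position: [0.5521, 0.0626, 0.1246]
ee_rot: [0.0, 0.991, -0.132, 0.0]
contact_force: [-0.1, -0.2, -0.0]
width: 0.0425
gripper_force: 25.7
t 36.4 p [0.5521 0.0626 0.1246] yaw -105.14 tilt [ 0.0006 -0.0001] F [-0.1 -0.2 -0. ] w 0.0425 g 25.7
  turn z -0.04 shift mm [-0.4  0.1  3.6]
```

```bash

python3 -m handwheel '[{"translation":[0,0,0.003],"angular":[0,0,0],"hand":1},{"translation":[0,0,0],"angular":[0,0,0],"hand":1},{"translation":[0,0,0],"angular":[0,0,0],"hand":0.3},{"translation":[0,0,0],"angular":[0,0,0],"hand":0.3},{"translation":[0,0,0],"angular":[0,0,0],"hand":0.3},{"translation":[0,0,-0.025],"angular":[0,0,0],"hand":0.3},{"translation":[0,0,-0.025],"angular":[0,0,0],"hand":0.3},{"translation":[0,0,-0.025],"angular":[0,0,0],"hand":0.3},{"translation":[0.024,-0.032,0],"angular":[0,0,0],"hand":0.3},{"translation":[0.024,-0.032,0],"angular":[0,0,0],"hand":0.3}]'
python3 -m handwheel '[{"translation":[0.024,-0.032,0],"angular":[0,0,0],"hand":0.35},{"translation":[0,0,0],"angular":[0,0,-7],"hand":0.35},{"translation":[0,0,0],"angular":[0,0,-7],"hand":0.35},{"translation":[0,0,0],"angular":[0,0,-7],"hand":0.35},{"translation":[0,0,0],"angular":[0,0,-7],"hand":0.35},{"translation":[0,0,0],"angular":[0,0,-7],"hand":0.35},{"translation":[0,0,0],"angular":[0,0,-7],"hand":0.35},{"translation":[0,0,0],"angular":[0,0,-7],"hand":0.35},{"translation":[0,0,0],"angular":[0,0,-7],"hand":0.35},{"translation":[0,0,0],"angular":[0,0,-7],"hand":0.35}]'
python3 -m handwheel '[{"translation":[0,0,0],"angular":[0,0,-7],"hand":0.35},{"translation":[0,0,0],"angular":[0,0,-7],"hand":0.35},{"translation":[0,0,0],"angular":[0,0,-7],"hand":0.35},{"translation":[0,0,0],"angular":[0,0,-6],"hand":0.35},{"translation":[0,0,0],"angular":[0,0,0],"hand":0.35},{"translation":[0,0,0],"angular":[0,0,0],"hand":0.35}]'
python3 - <<'E'
from h import *
T=manip.get_image("top");S=manip.get_image("side")
print("shaft");blob("top",W(0,0,94),20,T,.094);print(W(0,0,94))
for t in tealights("side",.022,S): print(*t)
r=lambda i,s:cv2.resize(i,None,fx=s,fy=s,interpolation=cv2.INTER_CUBIC)
A=r(T[205:325,255:345,::-1],4);B=r(S[170:290,225:365,::-1],3);c=np.zeros((480,A.shape[1]+B.shape[1],3),np.uint8);c[:A.shape[0],:A.shape[1]]=A;c[:B.shape[0],A.shape[1]:]=B
cv2.imwrite("pics/d2.png",c)
plan((*W(71,96,47),-15.1))
E
```

```text
clock: 37.25
position: [0.6158, 0.1113, 0.1996]
ee_rot: [-0.0, 0.991, -0.133, 0.002]
contact_force: [0.9, 0.7, -0.5]
width: 0.0596
gripper_force: 0.0
clock: 38.08
position: [0.6463, 0.1363, 0.1962]
ee_rot: [0.0, 0.913, 0.408, -0.0]
contact_force: [0.7, 0.7, -0.4]
width: 0.0554
gripper_force: 0.0
clock: 38.58
position: [0.6463, 0.1364, 0.1963]
ee_rot: [-0.0, 0.795, 0.607, -0.0]
contact_force: [0.8, -0.4, 0.8]
width: 0.0557
gripper_force: 0.0
shaft
top size [ 18   8 113] px [303.1 241.8] world [0.5934 0.0436 0.094 ]
top size [ 19  18 266] px [295.  260.1] world [0.5502 0.0631 0.094 ]
[0.552  0.0626 0.094 ]
[234.  177.1] 477 [0.4524 0.3276]
[382.9 195.3] 387 [0.7847 0.1805]
[330.9 245.6] 512 [0.6301 0.0533]
[397.2 251.4] 598 [0.7604 0.0059]
t 38.7 p [0.6464 0.1364 0.1963] yaw -15.27 tilt [-0.0001 -0.0001] F [ 0.6 -0.6  0.6] w 0.0555 g 0.0
  turn z -0.17 shift mm [  0.2  -0.9 149.3]
```

View pics/d2.png

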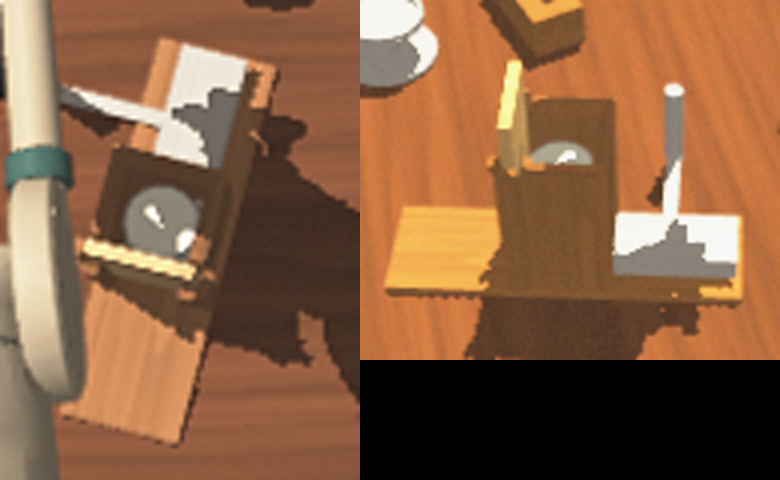

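All four tealights stand in the shaft: top disc at crop (163,222) in the top view and (562,152) in the side view. The panel and the pusher are home. Now the pusher stroke.

```bash

python3 -m handwheel '[{"translation":[0,-0.001,0.03],"angular":[0,0,0],"hand":0.35},{"translation":[0,0,0.03],"angular":[0,0,0],"hand":0.35},{"translation":[0,0,0.03],"angular":[0,0,0],"hand":0.35},{"translation":[0,0,0.03],"angular":[0,0,0],"hand":0.35},{"translation":[0,0,0.02],"angular":[0,0,0],"hand":0.35},{"translation":[0,0,0.008],"angular":[0,0,0],"hand":0.35},{"translation":[0,0,0],"angular":[0,0,0],"hand":0.35}]'
python3 -m handwheel '[{"translation":[0,0,0],"angular":[0,0,0],"hand":1},{"translation":[0,0,0],"angular":[0,0,0],"hand":1},{"translation":[0,0,0],"angular":[0,0,0],"hand":1},{"translation":[0,0,0],"angular":[0,0,0],"hand":1},{"translation":[0,0,0],"angular":[0,0,0],"hand":1},{"translation":[0,0,0],"angular":[0,0,0],"hand":1}]' 40
python3 -c "
from h import *
plan((*W(-20,96,50),-15.1))"
```

```text
clock: 39.27
position: [0.6439, 0.1365, 0.046]
ee_rot: [-0.001, 0.794, 0.607, -0.002]
contact_force: [-0.1, -0.6, 0.7]
width: 0.0553
gripper_force: 0.0
clock: 39.77
position: [0.6452, 0.1373, 0.0503]
ee_rot: [-0.0, 0.794, 0.608, 0.001]
contact_force: [-3.7, 0.9, 6.8]
width: 0.0126
gripper_force: 39.3
t 39.8 p [0.6452 0.1373 0.0503] yaw -15.16 tilt [0.0007 0.001 ] F [-3.7  0.9  6.8] w 0.0126 g 39.3
  turn z -0.06 shift mm [ -0.4 -90.5   0.3]
```

```bash

python3 -m handwheel '[{"translation":[0,-0.004,0],"angular":[0,0,0],"hand":1},{"translation":[0,-0.004,0],"angular":[0,0,0],"hand":1},{"translation":[0,-0.004,0],"angular":[0,0,0],"hand":1},{"translation":[0,-0.004,0],"angular":[0,0,0],"hand":1},{"translation":[0,-0.004,0],"angular":[0,0,0],"hand":1},{"translation":[0,-0.004,0],"angular":[0,0,0],"hand":1},{"translation":[0,-0.004,0],"angular":[0,0,0],"hand":1},{"translation":[0,0,0],"angular":[0,0,0],"hand":1}]'
python3 -m handwheel '[{"translation":[0,-0.004,0],"angular":[0,0,0],"hand":1},{"translation":[0,-0.004,0],"angular":[0,0,0],"hand":1},{"translation":[0,-0.004,0],"angular":[0,0,0],"hand":1},{"translation":[0,-0.004,0],"angular":[0,0,0],"hand":1},{"translation":[0,-0.004,0],"angular":[0,0,0],"hand":1},{"translation":[0,-0.004,0],"angular":[0,0,0],"hand":1},{"translation":[0,-0.004,0],"angular":[0,0,0],"hand":1},{"translation":[0,-0.004,0],"angular":[0,0,0],"hand":1},{"translation":[0,0,0],"angular":[0,0,0],"hand":1}]'
python3 -c "
from h import *
plan((*W(-20,96,50),-15.1))"
```

```text
clock: 40.43
position: [0.6202, 0.1443, 0.0503]
ee_rot: [0.002, 0.794, 0.608, 0.002]
contact_force: [1.4, -1.0, 5.4]
width: 0.0126
gripper_force: 39.5
clock: 41.18
position: [0.5889, 0.1531, 0.0503]
ee_rot: [0.001, 0.794, 0.608, 0.002]
contact_force: [1.1, 0.3, 7.1]
width: 0.0126
gripper_force: 39.7
t 41.2 p [0.5889 0.1531 0.0503] yaw -15.15 tilt [0.0049 0.0011] F [1.1 0.3 7.1] w 0.0126 g 39.7
  turn z -0.05 shift mm [ -1.  -32.1   0.3]
```

```bash

python3 -m handwheel '[{"translation":[0,-0.004,0],"angular":[0,0,0],"hand":1},{"translation":[0,-0.004,0],"angular":[0,0,0],"hand":1},{"translation":[0,-0.004,0],"angular":[0,0,0],"hand":1},{"translation":[0,-0.004,0],"angular":[0,0,0],"hand":1},{"translation":[0,-0.004,0],"angular":[0,0,0],"hand":1},{"translation":[0,-0.004,0],"angular":[0,0,0],"hand":1},{"translation":[0,-0.003,0],"angular":[0,0,0],"hand":1},{"translation":[0,-0.003,0],"angular":[0,0,0],"hand":1},{"translation":[0,0,0],"angular":[0,0,0],"hand":1},{"translation":[0,0,0],"angular":[0,0,0],"hand":1}]'
python3 -m handwheel '[{"translation":[0,-0.002,0],"angular":[0,0,0],"hand":1},{"translation":[0,0,0],"angular":[0,0,0],"hand":1},{"translation":[0,0,0],"angular":[0,0,0],"hand":1}]'
python3 -m handwheel '[{"translation":[0,-0.002,0],"angular":[0,0,0],"hand":1},{"translation":[0,0,0],"angular":[0,0,0],"hand":1},{"translation":[0,0,0],"angular":[0,0,0],"hand":1}]'
python3 -c "
from h import *
plan((*W(-20,96,50),-15.1))"
```

```text
clock: 42.02
position: [0.5603, 0.161, 0.0503]
ee_rot: [0.001, 0.794, 0.608, 0.002]
contact_force: [0.7, 0.6, 8.2]
width: 0.0124
gripper_force: 39.7
clock: 42.27
position: [0.5588, 0.1615, 0.0503]
ee_rot: [0.001, 0.794, 0.608, 0.003]
contact_force: [1.8, 1.1, 7.9]
width: 0.0126
gripper_force: 39.7
clock: 42.52
position: [0.5585, 0.1616, 0.0503]
ee_rot: [0.002, 0.794, 0.608, 0.004]
contact_force: [5.1, -1.2, 5.9]
width: 0.0125
gripper_force: 39.6
t 42.5 p [0.5585 0.1616 0.0503] yaw -15.14 tilt [0.0089 0.0008] F [ 5.1 -1.2  5.9] w 0.0125 g 39.6
  turn z -0.04 shift mm [-1.2 -0.5  0.3]
```

Full 90 mm stroke, and the stop is felt. Returning home.

```bash

python3 -m handwheel '[{"translation":[0,0.005,0],"angular":[0,0,0],"hand":1},{"translation":[0,0.007,0],"angular":[0,0,0],"hand":1},{"translation":[0,0.007,0],"angular":[0,0,0],"hand":1},{"translation":[0,0.007,0],"angular":[0,0,0],"hand":1},{"translation":[0,0.007,0],"angular":[0,0,0],"hand":1},{"translation":[0,0.007,0],"angular":[0,0,0],"hand":1},{"translation":[0,0.007,0],"angular":[0,0,0],"hand":1},{"translation":[0,0,0],"angular":[0,0,0],"hand":1}]'
python3 -m handwheel '[{"translation":[0,0.007,0],"angular":[0,0,0],"hand":1},{"translation":[0,0.007,0],"angular":[0,0,0],"hand":1},{"translation":[0,0.007,0],"angular":[0,0,0],"hand":1},{"translation":[0,0.007,0],"angular":[0,0,0],"hand":1},{"translation":[0,0.007,0],"angular":[0,0,0],"hand":1},{"translation":[0,0.005,0],"angular":[0,0,0],"hand":1},{"translation":[0,0,0],"angular":[0,0,0],"hand":1},{"translation":[0,0,0],"angular":[0,0,0],"hand":1}]'
python3 -c "
from h import *
plan((.6453,.1374,.05,-15.1))"
```

```text
clock: 43.18
position: [0.6019, 0.1494, 0.0503]
ee_rot: [0.001, 0.794, 0.608, 0.002]
contact_force: [1.1, 0.0, 8.9]
width: 0.0124
gripper_force: 39.9
clock: 43.85
position: [0.6401, 0.1388, 0.0503]
ee_rot: [0.001, 0.794, 0.608, 0.002]
contact_force: [1.2, 0.5, 8.3]
width: 0.0128
gripper_force: 39.8
t 43.9 p [0.6401 0.1388 0.0503] yaw -15.16 tilt [0.0038 0.0006] F [1.2 0.5 8.3] w 0.0128 g 39.8
  turn z -0.06 shift mm [0.  5.4 0.3]
```

```bash

python3 -m handwheel '[{"translation":[0,0.004,0],"angular":[0,0,0],"hand":1},{"translation":[0,0.002,0],"angular":[0,0,0],"hand":1},{"translation":[0,0.002,0],"angular":[0,0,0],"hand":1},{"translation":[0,0,0],"angular":[0,0,0],"hand":1},{"translation":[0,0,0],"angular":[0,0,0],"hand":1},{"translation":[0,0,0],"angular":[0,0,0],"hand":1}]'
python3 -m handwheel '[{"translation":[0,-0.002,0],"angular":[0,0,0],"hand":0.35},{"translation":[0,0,0],"angular":[0,0,0],"hand":0.35},{"translation":[0,0,0],"angular":[0,0,0],"hand":0.35},{"translation":[0,0,-0.03],"angular":[0,0,0],"hand":0.35},{"translation":[0,0,-0.03],"angular":[0,0,0],"hand":0.35},{"translation":[0,0,-0.03],"angular":[0,0,0],"hand":0.35},{"translation":[0,0,-0.03],"angular":[0,0,0],"hand":0.35},{"translation":[0,0,-0.03],"angular":[0,0,0],"hand":0.3},{"translation":[0,0,0],"angular":[0,0,0],"hand":0.3}]'
python3 - <<'E'
from h import *
T=manip.get_image("top");S=manip.get_image("side")
print("shaft");blob("top",W(0,0,72),20,T,.072)
print("ledge");blob("top",W(-86,0,28),22,T,.028);blob("side",W(-86,0,28),28,S,.022);print(W(-86,0,28),W(-56,0,28))
r=lambda i,s:cv2.resize(i,None,fx=s,fy=s,interpolation=cv2.INTER_CUBIC)
A=r(T[205:325,255:345,::-1],4);B=r(S[170:290,225:365,::-1],3);c=np.zeros((480,A.shape[1]+B.shape[1],3),np.uint8);c[:A.shape[0],:A.shape[1]]=A;c[:B.shape[0],A.shape[1]:]=B
cv2.imwrite("pics/d3.png",c)
plan((*W(-86,0,200),-15.1))
E
```

```text
clock: 44.35
position: [0.6452, 0.1373, 0.0502]
ee_rot: [-0.001, 0.794, 0.608, -0.0]
contact_force: [-3.2, 1.8, 11.1]
width: 0.0124
gripper_force: 40.1
clock: 45.1
position: [0.648, 0.1373, 0.205]
ee_rot: [0.003, 0.794, 0.608, 0.005]
contact_force: [1.1, -0.2, 0.5]
width: 0.0596
gripper_force: 0.0
shaft
top size [18  7 96] px [303.1 242.3] world [0.5955 0.0447 0.072 ]
top size [ 18  19 261] px [295.6 259.9] world [0.5532 0.0631 0.072 ]
ledge
top size [ 18  18 256] px [287.4 296.4] world [0.4681 0.0871 0.028 ]
top size [ 9 18 32] px [272.4 300.3] world [0.4591 0.1243 0.028 ]
side size [ 21  22 383] px [253.1 248.2] world [0.4696 0.0833 0.022 ]
[0.46896935 0.08500339 0.028     ] [0.49793353 0.07718825 0.028     ]
t 45.2 p [0.6451 0.137  0.1994] yaw -15.15 tilt [0.0025 0.0003] F [-1.2 -0.4 -0.5] w 0.0599 g 0.0
  turn z -0.05 shift mm [ -96.1 -156.5   -0.6]
```

View pics/d3.png

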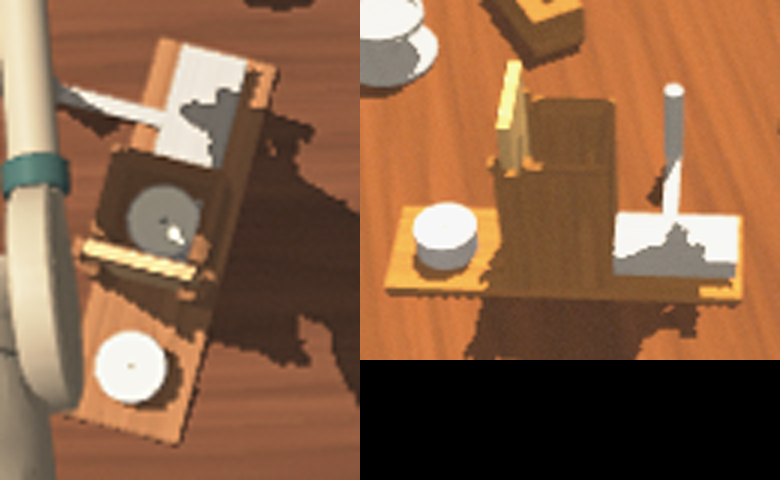

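The dispensed tealight stands upright on the ledge: (131,367) in the top crop, (445,237) in the side crop. Three remain in the shaft, and the panel and pusher are home. Now I'll pin the dish down.

```bash
python3 - <<'E'
from h import *
for n,f,(u,v,w,h) in(("top","pics/top0.png",(178,285,45,45)),("side","pics/side0.png",(205,155,55,50))):
    im=cv2.imread(f)[v:v+h,u:u+w];g=cv2.cvtColor(im,cv2.COLOR_BGR2HSV)
    m=(g[...,1]<60).astype(np.uint8)
    if n=="top":
        G=cv2.resize(im,None,fx=8,fy=8,interpolation=cv2.INTER_CUBIC);gg=cv2.cvtColor(G,cv2.COLOR_BGR2GRAY)
        c=cv2.HoughCircles(gg,cv2.HOUGH_GRADIENT,1,4,param1=100,param2=25,minRadius=88,maxRadius=120)
        for x in c[0][:6]: q=(x[:2]+.5)/8-.5+[u,v];print(n,q,x[2]/8,onz(n,q,.044))
    for r in range(0,h,2): xs=np.flatnonzero(m[r]); print(n,r+v,(xs.min()+u,xs.max()+u,len(xs)) if len(xs) else "")
a=np.linspace(0,2*np.pi,90)
for X in((.4464,.3108),(.450,.311),(.453,.312)):
    for n in("top","side"):
        p=proj(n,np.array([[X[0]+.033*np.cos(t),X[1]+.033*np.sin(t),.044] for t in a]));print(X,n,p.min(0).round(1),p.max(0).round(1))
E
```

```text
top [194.5   306.125] 13.0375 [0.44684602 0.31480819 0.044     ]
top [195.875 306.25 ] 12.7625 [0.44650334 0.31137131 0.044     ]
top [194.875 305.25 ] 12.8375 [0.44897388 0.31389955 0.044     ]
top [195.125 307.25 ] 11.875 [0.44408146 0.31321219 0.044     ]
top [196.375 306.625] 14.7875 [0.44557393 0.31011192 0.044     ]
top [195.    306.125] 13.5375 [0.44683246 0.31355961 0.044     ]
top 285 
top 287 
top 289 
top 291 (np.int64(196), np.int64(201), 6)
top 293 (np.int64(192), np.int64(206), 15)
top 295 (np.int64(188), np.int64(209), 22)
top 297 (np.int64(186), np.int64(211), 26)
top 299 (np.int64(184), np.int64(212), 29)
top 301 (np.int64(183), np.int64(213), 31)
top 303 (np.int64(183), np.int64(214), 32)
top 305 (np.int64(182), np.int64(214), 33)
top 307 (np.int64(182), np.int64(214), 33)
top 309 (np.int64(183), np.int64(213), 31)
top 311 (np.int64(183), np.int64(213), 31)
top 313 (np.int64(184), np.int64(212), 29)
top 315 (np.int64(186), np.int64(211), 26)
top 317 (np.int64(188), np.int64(210), 23)
top 319 (np.int64(190), np.int64(207), 18)
top 321 (np.int64(193), np.int64(204), 1
[... 551 characters left out ...]
.int64(221), np.int64(248), 28)
side 183 (np.int64(220), np.int64(250), 31)
side 185 (np.int64(219), np.int64(250), 32)
side 187 (np.int64(218), np.int64(250), 33)
side 189 (np.int64(216), np.int64(249), 34)
side 191 (np.int64(208), np.int64(248), 41)
side 193 (np.int64(205), np.int64(246), 42)
side 195 (np.int64(205), np.int64(243), 32)
side 197 (np.int64(205), np.int64(240), 18)
side 199 
side 201 
side 203 
(0.4464, 0.3108) top [182.9 292.8] [209.4 319.8]
(0.4464, 0.3108) side [216.8 166. ] [244.7 183.7]
(0.45, 0.311) top [182.9 291.4] [209.3 318.4]
(0.45, 0.311) side [218.3 165.8] [246.2 183.4]
(0.453, 0.312) top [182.5 290.1] [208.9 317.1]
(0.453, 0.312) side [219.6 165.4] [247.4 182.9]
```

```bash

python3 -m handwheel '[{"translation":[0,0,0],"angular":[0,0,7],"hand":0.2},{"translation":[0,0,0],"angular":[0,0,7],"hand":0.2},{"translation":[0,0,0],"angular":[0,0,7],"hand":0.2},{"translation":[0,0,0],"angular":[0,0,7],"hand":0.2},{"translation":[0,0,0],"angular":[0,0,7],"hand":0.2},{"translation":[0,0,0],"angular":[0,0,7],"hand":0.2},{"translation":[0,0,0],"angular":[0,0,7],"hand":0.2},{"translation":[0,0,0],"angular":[0,0,7],"hand":0.2},{"translation":[0,0,0],"angular":[0,0,7],"hand":0.2},{"translation":[0,0,0],"angular":[0,0,7],"hand":0.2}]'
python3 -m handwheel '[{"translation":[0,0,0],"angular":[0,0,7],"hand":0.2},{"translation":[0,0,0],"angular":[0,0,7],"hand":0.2},{"translation":[0,0,0],"angular":[0,0,6],"hand":0.2},{"translation":[-0.027,0.016,0],"angular":[0,0,0],"hand":0.2},{"translation":[-0.027,0.016,0],"angular":[0,0,0],"hand":0.2},{"translation":[-0.027,0.016,0],"angular":[0,0,0],"hand":0.2},{"translation":[-0.027,0.016,0],"angular":[0,0,0],"hand":0.2},{"translation":[-0.027,0.016,0],"angular":[0,0,0],"hand":0.2},{"translation":[-0.027,0.016,0],"angular":[0,0,0],"hand":0.2},{"translation":[0,0,0],"angular":[0,0,0],"hand":0.2}]'
python3 -m handwheel '[{"translation":[0,0,0],"angular":[0,0,0],"hand":0.2},{"translation":[0,0,0],"angular":[0,0,0],"hand":0.2}]'
python3 -c "
from h import *
plan((*W(-92.5,.5,15),74.9))"
```

```text
clock: 46.03
position: [0.6432, 0.1368, 0.1955]
ee_rot: [0.0, 0.999, 0.039, -0.002]
contact_force: [-0.1, -0.3, -0.0]
width: 0.0684
gripper_force: 0.0
clock: 46.87
position: [0.4545, 0.0856, 0.1958]
ee_rot: [0.001, 0.991, -0.132, -0.006]
contact_force: [-0.1, 0.4, -0.2]
width: 0.0683
gripper_force: 0.0
clock: 47.03
position: [0.4631, 0.0867, 0.1975]
ee_rot: [-0.0, 0.991, -0.132, -0.0]
contact_force: [0.8, -0.6, 0.3]
width: 0.0679
gripper_force: 0.0
t 47.0 p [0.4631 0.0867 0.1975] yaw -105.16 tilt [-0.0007  0.0001] F [ 0.8 -0.6  0.3] w 0.0679 g 0.0
  turn z -0.06 shift mm [ -0.4  -0.4 182.5]
```

Down in guarded steps beside the tower, then close.

```bash

python3 -m handwheel '[{"translation":[-0.0005,-0.0005,0.025],"angular":[0,0,0],"hand":0.2},{"translation":[0,0,0.025],"angular":[0,0,0],"hand":0.2},{"translation":[0,0,0.025],"angular":[0,0,0],"hand":0.2},{"translation":[0,0,0.02],"angular":[0,0,0],"hand":0.2},{"translation":[0,0,0.015],"angular":[0,0,0],"hand":0.2},{"translation":[0,0,0],"angular":[0,0,0],"hand":0.2},{"translation":[0,0,0],"angular":[0,0,0],"hand":0.2}]'
python3 -m handwheel '[{"translation":[0,0,0.01],"angular":[0,0,0],"hand":0.2},{"translation":[0,0,0.01],"angular":[0,0,0],"hand":0.2},{"translation":[0,0,0.01],"angular":[0,0,0],"hand":0.2},{"translation":[0,0,0.01],"angular":[0,0,0],"hand":0.2},{"translation":[0,0,0],"angular":[0,0,0],"hand":0.2},{"translation":[0,0,0],"angular":[0,0,0],"hand":0.2}]'
python3 -c "
from h import *
plan((*W(-92.5,.5,15),74.9))"
```

```text
clock: 47.62
position: [0.4631, 0.0874, 0.0872]
ee_rot: [0.0, 0.991, -0.132, -0.001]
contact_force: [1.0, -0.1, -0.2]
width: 0.0686
gripper_force: 0.0
clock: 48.12
position: [0.4638, 0.0874, 0.0489]
ee_rot: [-0.0, 0.991, -0.132, 0.001]
contact_force: [0.6, -0.2, -0.7]
width: 0.0681
gripper_force: 0.0
t 48.1 p [0.4638 0.0874 0.0489] yaw -105.15 tilt [0.0011 0.0002] F [ 0.6 -0.2 -0.7] w 0.0681 g 0.0
  turn z -0.05 shift mm [-0.8  0.4 33.9]
```

```bash

python3 -m handwheel '[{"translation":[-0.0008,0.0004,0.012],"angular":[0,0,0],"hand":0.2},{"translation":[0,0,0.012],"angular":[0,0,0],"hand":0.2},{"translation":[0,0,0.01],"angular":[0,0,0],"hand":0.2},{"translation":[0,0,0],"angular":[0,0,0],"hand":0.2},{"translation":[0,0,0],"angular":[0,0,0],"hand":0.2},{"translation":[0,0,0],"angular":[0,0,0],"hand":1},{"translation":[0,0,0],"angular":[0,0,0],"hand":1},{"translation":[0,0,0],"angular":[0,0,0],"hand":1},{"translation":[0,0,0],"angular":[0,0,0],"hand":1}]' 25
python3 -m handwheel '[{"translation":[0,0,-0.005],"angular":[0,0,0],"hand":1},{"translation":[0,0,-0.02],"angular":[0,0,0],"hand":1},{"translation":[0,0,-0.025],"angular":[0,0,0],"hand":1},{"translation":[0,0,-0.03],"angular":[0,0,0],"hand":1},{"translation":[0,0,-0.03],"angular":[0,0,0],"hand":1},{"translation":[0,0,-0.03],"angular":[0,0,0],"hand":1},{"translation":[0,0,-0.03],"angular":[0,0,0],"hand":1},{"translation":[0,0,0],"angular":[0,0,0],"hand":1},{"translation":[0,0,0],"angular":[0,0,0],"hand":1}]'
python3 -c "
from h import *
t=np.array([.4475,.312])-.0065*EX
plan((*t,.186,74.9))"
```

```text
clock: 48.87
position: [0.4629, 0.0872, 0.0155]
ee_rot: [-0.0, 0.991, -0.132, 0.001]
contact_force: [-0.6, -0.4, 6.0]
width: 0.0426
gripper_force: 24.9
clock: 49.62
position: [0.4629, 0.0871, 0.1864]
ee_rot: [-0.0, 0.991, -0.132, 0.002]
contact_force: [-0.1, 0.3, -0.8]
width: 0.043
gripper_force: 25.6
t 49.6 p [0.4629 0.0871 0.1864] yaw -105.15 tilt [0.0049 0.0002] F [-0.1  0.3 -0.8] w 0.0430 g 25.6
  turn z -0.05 shift mm [ -80.  -213.1    0.4]
```

```bash

python3 -m handwheel '[{"translation":[-0.0114,-0.0304,0],"angular":[0,0,0],"hand":1},{"translation":[-0.0114,-0.0304,0],"angular":[0,0,0],"hand":1},{"translation":[-0.0114,-0.0304,0],"angular":[0,0,0],"hand":1},{"translation":[-0.0114,-0.0304,0],"angular":[0,0,0],"hand":1},{"translation":[-0.0114,-0.0304,0],"angular":[0,0,0],"hand":1},{"translation":[-0.0114,-0.0304,0],"angular":[0,0,0],"hand":1},{"translation":[-0.0114,-0.0304,0],"angular":[0,0,0],"hand":1},{"translation":[0,0,0],"angular":[0,0,0],"hand":1},{"translation":[0,0,0],"angular":[0,0,0],"hand":1},{"translation":[0,0,0],"angular":[0,0,0],"hand":1}]'
python3 -m handwheel '[{"translation":[0,0,0.025],"angular":[0,0,0],"hand":1},{"translation":[0,0,0.025],"angular":[0,0,0],"hand":1},{"translation":[0,0,0.025],"angular":[0,0,0],"hand":1},{"translation":[0,0,0.02],"angular":[0,0,0],"hand":1},{"translation":[0,0,0.015],"angular":[0,0,0],"hand":1},{"translation":[0,0,0],"angular":[0,0,0],"hand":1},{"translation":[0,0,0],"angular":[0,0,0],"hand":1}]'
python3 -c "
from h import *
t=np.array([.4475,.312])-.0065*EX
plan((*t,.0495,74.9))
crop('side',190,100,100,110,5,'pics/e1.png')"
```

```text
clock: 50.45
position: [0.4394, 0.3125, 0.1829]
ee_rot: [0.001, 0.991, -0.131, -0.001]
contact_force: [0.2, 0.5, -0.6]
width: 0.0424
gripper_force: 25.7
clock: 51.03
position: [0.4399, 0.3117, 0.0736]
ee_rot: [0.001, 0.991, -0.133, -0.001]
contact_force: [1.1, -0.4, 1.3]
width: 0.0429
gripper_force: 25.7
t 51.0 p [0.4399 0.3117 0.0736] yaw -105.25 tilt [-0.0023 -0.0016] F [ 1.1 -0.4  1.3] w 0.0429 g 25.7
  turn z -0.15 shift mm [ 0.7 -2.3 24.1]
```

View pics/e1.png

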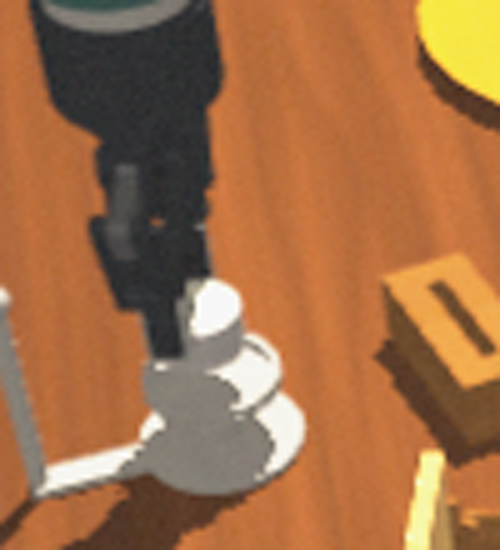

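The held tealight, right edge at crop (243,325), hangs over the dish, whose rim's right edge is at (282,365). I'll check the offset numerically.

```bash
python3 - <<'E'
from h import *
a=np.linspace(0,2*np.pi,90)
for X in((.4475,.312),(.4425,.312),(.4475,.307)):
    p=proj("side",np.array([[X[0]+.022*np.cos(t),X[1]+.022*np.sin(t),z] for t in a for z in(.064,.086)]));q=(p-[190,100]+.5)*5-.5;print("tealight",X,q.min(0).round(),q.max(0).round())
    p=proj("side",np.array([[X[0]+.033*np.cos(t),X[1]+.033*np.sin(t),.044] for t in a]));q=(p-[190,100]+.5)*5-.5;print("dish",X,q.min(0).round(),q.max(0).round())
E
```

```text
tealight (0.4475, 0.312) [146. 274.] [249. 370.]
dish (0.4475, 0.312) [138. 330.] [278. 418.]
tealight (0.4425, 0.312) [136. 275.] [238. 371.]
dish (0.4425, 0.312) [127. 332.] [267. 420.]
tealight (0.4475, 0.307) [147. 280.] [250. 376.]
dish (0.4475, 0.307) [139. 337.] [279. 425.]
```

```bash

python3 -m handwheel '[{"translation":[0.0028,-0.0015,0.006],"angular":[0,0,0],"hand":1},{"translation":[0,0,0.006],"angular":[0,0,0],"hand":1},{"translation":[0,0,0.004],"angular":[0,0,0],"hand":1},{"translation":[0,0,0.003],"angular":[0,0,0],"hand":1},{"translation":[0,0,0],"angular":[0,0,0],"hand":1},{"translation":[0,0,0],"angular":[0,0,0],"hand":1}]'
python3 -m handwheel '[{"translation":[0,0,0.002],"angular":[0,0,0],"hand":1},{"translation":[0,0,0.001],"angular":[0,0,0],"hand":1},{"translation":[0,0,0],"angular":[0,0,0],"hand":1}]'
python3 -c "
from h import *
t=np.array([.4485,.312])-.0065*EX
plan((*t,.0495,74.9))"
```

```text
clock: 51.58
position: [0.4433, 0.3141, 0.0552]
ee_rot: [0.0, 0.991, -0.132, -0.0]
contact_force: [-0.4, 0.3, 0.3]
width: 0.0429
gripper_force: 25.7
clock: 51.83
position: [0.4434, 0.3141, 0.0522]
ee_rot: [0.0, 0.991, -0.132, -0.0]
contact_force: [0.4, -0.3, -0.7]
width: 0.0427
gripper_force: 25.7
t 51.8 p [0.4434 0.3141 0.0522] yaw -105.14 tilt [-0.0002 -0.    ] F [ 0.4 -0.3 -0.7] w 0.0427 g 25.7
  turn z -0.04 shift mm [-1.   0.7  2.7]
```

```bash

python3 -m handwheel '[{"translation":[-0.0008,0,0.001],"angular":[0,0,0],"hand":1},{"translation":[0,0,0.001],"angular":[0,0,0],"hand":1},{"translation":[0,0,0],"angular":[0,0,0],"hand":1}]'
python3 -m handwheel '[{"translation":[0,0,0.001],"angular":[0,0,0],"hand":1},{"translation":[0,0,0],"angular":[0,0,0],"hand":1},{"translation":[0,0,0],"angular":[0,0,0],"hand":1}]'
python3 -c "
from h import *
plan((.4420,.3137,.0495,74.9))"
```

```text
clock: 52.08
position: [0.4425, 0.3143, 0.0502]
ee_rot: [0.0, 0.991, -0.132, -0.0]
contact_force: [-0.1, 0.7, -1.1]
width: 0.0425
gripper_force: 25.7
clock: 52.33
position: [0.4428, 0.3144, 0.0496]
ee_rot: [-0.0, 0.991, -0.132, 0.0]
contact_force: [0.1, -0.2, 2.4]
width: 0.0427
gripper_force: 25.9
t 52.3 p [0.4428 0.3144 0.0496] yaw -105.15 tilt [0.0003 0.0003] F [ 0.1 -0.2  2.4] w 0.0427 g 25.9
  turn z -0.05 shift mm [-0.6  0.9  0.1]
```

Contact with the dish floor at the expected height. Release and withdraw upward.

```bash

python3 -m handwheel '[{"translation":[0,0,0],"angular":[0,0,0],"hand":0.3},{"translation":[0,0,0],"angular":[0,0,0],"hand":0.3},{"translation":[0,0,0],"angular":[0,0,0],"hand":0.3},{"translation":[0,0,0],"angular":[0,0,0],"hand":0.3},{"translation":[0,0,-0.015],"angular":[0,0,0],"hand":0.3},{"translation":[0,0,-0.03],"angular":[0,0,0],"hand":0.3},{"translation":[0,0,-0.035],"angular":[0,0,0],"hand":0.3},{"translation":[0,0,-0.035],"angular":[0,0,0],"hand":0.3},{"translation":[0,0,-0.035],"angular":[0,0,0],"hand":0.3},{"translation":[0,0,-0.035],"angular":[0,0,0],"hand":0.3}]'
python3 -m handwheel '[{"translation":[-0.03,0,0],"angular":[0,0,0],"hand":0.3},{"translation":[-0.03,0,0],"angular":[0,0,0],"hand":0.3},{"translation":[-0.03,0,0],"angular":[0,0,0],"hand":0.3},{"translation":[-0.03,0,0],"angular":[0,0,0],"hand":0.3},{"translation":[-0.02,0,0],"angular":[0,0,0],"hand":0.3},{"translation":[0,0,0],"angular":[0,0,0],"hand":0.3},{"translation":[0,0,0],"angular":[0,0,0],"hand":0.3},{"translation":[0,0,0],"angular":[0,0,0],"hand":0.3}]'
python3 - <<'E'
from h import *
T=manip.get_image("top");S=manip.get_image("side");T0=cv2.imread("pics/top0.png")[:,:,::-1]
print("dish top, pred",proj("top",[.448,.312,.062]));blob("top",[.448,.312,.062],24,T,.062)
h=cv2.cvtColor(S,cv2.COLOR_RGB2HSV);S0=cv2.imread("pics/side0.png")[:,:,::-1]
d=(cv2.absdiff(S,np.ascontiguousarray(S0)).max(2)>35).astype(np.uint8)
k,_,s,c=cv2.connectedComponentsWithStats(d[120:220,190:280])
print("side diff near dish",[(s[i].tolist(),(c[i]+[190,120]).round(1).tolist()) for i in range(1,k) if s[i,4]>20])
a=np.linspace(0,6.28,90);p=proj("side",np.array([[.4485+.022*np.cos(t),.312+.022*np.sin(t),z] for t in a for z in(.040,.062)]));print("pred tealight side",p.min(0),p.max(0))
print("shaft");blob("top",W(0,0,72),20,T,.072)
d=(cv2.absdiff(T,np.ascontiguousarray(T0)).max(2)>60).astype(np.uint8)
k,_,s,c=cv2.connectedComponentsWithStats(d)
print("top diff",[(s[i].tolist()) for i in range(1,k) if s[i,4]>25])
plan((.4,.3,.2,74.9))
E
```

```text
clock: 53.17
position: [0.4423, 0.3141, 0.2359]
ee_rot: [-0.0, 0.991, -0.132, -0.0]
contact_force: [0.7, 1.0, -0.2]
width: 0.0603
gripper_force: 0.0
clock: 53.83
position: [0.3083, 0.3509, 0.2344]
ee_rot: [-0.0, 0.991, -0.132, 0.001]
contact_force: [0.3, 0.3, -0.1]
width: 0.0599
gripper_force: 0.0
dish top, pred [[193.74453458 305.43465495]]
top size [ 33  38 838] px [198.5 307.4] world [0.4432 0.3002 0.062 ]
side diff near dish [([82, 5, 8, 49, 219], [276.6, 148.1]), ([31, 42, 21, 21, 265], [231.0, 172.8]), ([76, 59, 14, 41, 308], [274.2, 199.9])]
pred tealight side [221.04941997 162.46120826] [241.13706694 181.48701211]
shaft
top size [18  7 96] px [303.1 242.3] world [0.5955 0.0447 0.072 ]
top size [ 18  19 264] px [295.6 259.9] world [0.5531 0.0631 0.072 ]
top diff [[298, 216, 23, 17, 206], [262, 221, 34, 28, 307], [415, 227, 20, 20, 285], [259, 231, 7, 6, 27], [164, 247, 33, 13, 202], [177, 253, 32, 14, 191], [276, 252, 32, 27, 307], [195, 264, 29, 11, 137], [440, 266, 20, 20, 296], [301, 282, 17, 10, 57], [196, 298, 12, 19, 91], [443, 301, 21, 20, 301], [392, 308, 21, 20, 300], [78, 349, 97, 131, 3051], [0, 350, 98, 130, 5504], [210, 382, 136, 98, 4286], [136, 415, 148, 65, 3271], [150, 470, 25, 5, 85]]
t 53.9 p [0.3087 0.3508 0.2343] yaw -105.20 tilt [ 0.0006 -0.    ] F [0.1 0.8 0.1] w 0.0596 g 0.0
  turn z -0.10 shift mm [101.4  25.3  34.3]
```

The tealight's side silhouette (221–242, 162–183) matches an upright tealight in the dish, three remain in the shaft, and nothing else shows change. Handing in.

```bash
python3 -c "
from rig import manip
print(manip.sign_off())"
```

```text
the job is handed in; nothing more can be done
None
```

The job is handed in at about 54 s of the 210 s limit: panel home, all four tealights present loaded, lowest one dispensed and upright in the diya dish, pusher home, three still in the shaft; the last pictures show nothing else moved, and no verdict was returned.

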